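Step heel lifts under the jig's pointer

ROBOT

A 6-joint arm with a two-finger parallel gripper is mounted at the origin on the work surface. World frame = base frame: x ahead of the robot, y to its left, z up, the work surface at z = 0. Lengths are in m, angles in rad, forces in N, time in s.
With the tool pointing down it reaches from about 0.425 to 0.95 m from the base axis. Payload 14.7 kg.
Tool frame: the origin (TCP) lies between the finger pads, 19 mm behind the fingertips; this is the grasp point; z points along the fingers, y is the line along which they close (so a half turn about z gives the same grasp; the last joint's range is limited). The gripper opens to 85 mm and grips with 20 to 120 N. Pads are 22 mm wide; open, the fingers measure 114 mm over their backs; the gripper's body (76 mm by 85 mm) begins 54 mm behind the grasp point. The pads swing forward as they close: fully open they stand 13 mm farther back than shut.
Start: joints at [1.192, 0.48, 1.596, -0, 1.065, -0.047], TCP at [0.212, 0.615, 0.25] pointing down, gripper open.
Joint ranges: [-2.75, 2.75], [-0.82, 2.05], [0.23, 2.67], [-1.56, 4.7], [0.09, 2.69], [-2.92, 2.92]. Speed limits (rad/s): [1.89, 1.89, 2.39, 3.01, 3.01, 3.01].

INTERFACE

Orientations are given as a 3x3 rotation matrix whose columns are the frame's x, y, z axes.
In Python, from bench import ctrl gives the robot as it stands.
- The arm moves only by the tool play_rows, never from a script. Its argument "plan" is a list of rows, each an object of numbers: "dx", "dy", "dz": the shift along the tool's x, y, z in cm; "spin": the turn about the tool's z in degrees; "fingers": the gripper command: -1 is fully open, 1 is shut, values between are in proportion. A call has 1 to 12 rows; each row shifts and turns the commanded pose from where the row before left it, along the tool's axes as they then stand; what a row does not reach is not made up. A row lasts 1/12 s, in which the tool goes at most 41.7 mm and 7.16 degrees, less where a joint would pass 70% of its speed; a pose out of reach is approached as far as the arm can. A call is refused whole if a number of a shift passes 4.17 or a number of a turn 7.16, either way. A call with a gripper value outside its range is refused whole. The fingers move at their own pace and stop on an object; "force" is the grip in N (left out, the last holds). Time passes only in rows, so rows that do not move let the fingers close. It gives the time, the measured TCP pose, the force, the opening and the grip force at its end, in the units of the state.
- ctrl.get_state(): the state, without advancing time (a new reading comes with each control period).
- ctrl.camera(name): name is "side" or "top"; returns a dict with "color" (480x640x3 uint8, red, green, blue), "depth" (480x640 float32, m along the optical axis (not along the pixel's ray), 0 where there is no reading), "fov_y" (degrees; the focal length in pixels is half the picture's height over the tangent of half this angle, whatever the lens; pixels are square), "cx", "cy" (the principal point, pixels), "xyz" and "rotation" of the camera in the world. Camera axes: x right, y down, z forward; pixel columns grow to the right and rows downward; lengths in m; the calibration is good to about 2 mm. A picture is of the moment at which its call begins.
- ctrl.finish_job(): hands the job in; it is judged then, once.
The state is a dict: "time_s": time; "qpos": joint angles; "joint_vel": joint speeds; "tau": joint torques, N m; "tool_pos": TCP position; "ee_rot": TCP orientation; "force": force on the tool from outside, world axes, zero at the start; "ft_torque": the same for the moment, N m; "opening": opening from 0.0 (shut) to 1.0 (fully open); "grip_force": force on a finger pad.
Only numpy, scipy, OpenCV 4.12 (cv2) and the standard library are available. Lean on these libraries where they do the work, as an engineer would, in place of code of your own. Each camera call takes 0.05 s, during which the arm holds its last target. There are 200 camera calls.

TASK

Take every brown D-shaped heel lift (three or four of them) out of the crate and lay each flat in the middle of a cork pad of the jig's sliding carrier, one to a pad, leaving the odds and ends in the crate. When all are loaded, mark each one, from the smallest lift to the largest: lead the carrier by its post until the lift's white dot rests right under the pointer, then press the jig's button fully down, which brings the pointer down to it. Finish with the carrier pulled fully back to its stop on the robot's side, every lift still flat in the middle of a pad, and the cup, jar and hammer undisturbed.

Things in the scene. Friction and masses are not known exactly. Their poses are not given: they have to be found in the camera images.
- lift_a: The smallest heel lift of the set: a flat brown D-shaped block 26 mm long (its x), 24 mm wide (its y) and 16 mm thick, about 12 g. Origin at its middle, also in height; a white 7 mm dot shows there on both faces. Straight sides along x, square end at -x, half-round end at +x. Both faces are alike; either may be up. May be absent (None).
- lift_b: The second smallest heel lift of the set: a flat brown D-shaped block 34 mm long (its x), 30 mm wide (its y) and 16 mm thick, about 20 g. Origin at its middle, also in height; a white 7 mm dot shows there on both faces. Straight sides along x, square end at -x, half-round end at +x. Both faces are alike; either may be up. May be absent (None).
- lift_c: The second largest heel lift of the set: a flat brown D-shaped block 42 mm long (its x), 36 mm wide (its y) and 16 mm thick, about 28 g. Origin at its middle, also in height; a white 7 mm dot shows there on both faces. Straight sides along x, square end at -x, half-round end at +x. Both faces are alike; either may be up. May be absent (None).
- lift_d: The largest heel lift of the set: a flat brown D-shaped block 50 mm long (its x), 42 mm wide (its y) and 16 mm thick, about 38 g. Origin at its middle, also in height; a white 7 mm dot shows there on both faces. Straight sides along x, square end at -x, half-round end at +x. Both faces are alike; either may be up. May be absent (None).
- pointer_tip (a point): Tip of the jig's pointer (10 mm rod pointing down), 72 mm above the table, 12 mm above a lift on the deck; a full press of the button brings it straight down 10.5 mm, and it springs back. It hangs from an arm 30 mm wide, 151 to 179 mm above the table, held by a 44 mm column 155 mm away on the jig's +x side. Site axes are the jig's: x away from the robot, y to the left, yaw within 0.15 rad.
- deck (a point): Middle of the four pads on the carrier's top face, 44 mm above the table: an aluminium plate, x -75 to 69 mm, y -95 to 95 mm from here, axes parallel to the jig's, with a rim 6 mm high and 4 mm wide round it. It slides in x and y together on crossed slides, friction 1.5 N each, damping 4 N per m/s; it stays where left and never turns.
- post (a point): Gripping post of the carrier: an upright black cylinder, 24 mm diameter, top 42 mm above the deck's level, on a tongue 115 mm from the deck point on the robot's side (-x). The point lies on its axis 25 mm above the deck's level, a good height for the TCP. Pinch it from above to lead the carrier.
- saddle (a joint): Travel of the carrier along the jig's x, m: 0 at the stop nearest the robot (home), grows away from the robot, to 0.21. Starts within 0.03 of home. At 0 the far pads are 117 mm short of the pointer.
- carrier (a joint): Travel of the carrier along the jig's y, m: -0.055 to 0.055, + to the left.
- marker (a joint): The jig's marking button: m pressed down, 0 released, 0.006 fully down (5 N); it springs back. It drives the pointer down.
- marker_top (a point): Middle of the top of the marking button, a black round button of 32 mm diameter in a low green housing on the table, its top 22 mm above the table, on the right of the jig's near end. Press it straight down, for instance with closed fingertips.
- crate: Shallow open plywood crate fixed to the table, 240 mm (x) by 330 mm (y), 40 mm high, walls and floor 8 mm thick; origin under its middle. The lifts and odds and ends lie loose on its floor (8 mm above the table).
- tin: Round steel tin in the crate, 48 mm diameter, 18 mm high, origin under its middle; not wanted.
- clamp: T-shaped steel fitting in the crate: stem 45 x 12 mm along its x, head 34 mm wide at its +x end (34 mm from the origin), 12 mm high, origin under the middle of the stem; not wanted.
- file: Square steel needle file, 6 x 150 x 6 mm along its y, lying by the crate's far wall; origin under its middle; not wanted.
- cup: White cup, 72 mm across and 75 mm high, on the table between the jig and the crate, on their far side; bystander. Origin under its middle.
- jar: Amber glass jar, 64 mm across and 90 mm high, to the right of the jig; bystander. Origin under its middle.
- hammer: Hammer lying on the table beyond the crate; bystander. Origin under its middle.
- pad1 (a point): Middle of the far left cork pad (as seen from the robot), 54 x 46 mm, flush in the deck. The four pads are 75 mm apart in x and 85 mm in y.
- pad2 (a point): Middle of the far right cork pad (as seen from the robot), 54 x 46 mm, flush in the deck. The four pads are 75 mm apart in x and 85 mm in y.
- pad3 (a point): Middle of the near left cork pad (as seen from the robot), 54 x 46 mm, flush in the deck. The four pads are 75 mm apart in x and 85 mm in y.
- pad4 (a point): Middle of the near right cork pad (as seen from the robot), 54 x 46 mm, flush in the deck. The four pads are 75 mm apart in x and 85 mm in y.
There are look-alikes about, which are no part of the job. What is shaped like the lift_d but purple is not meant. Leave any blue look-alike of the lift_c alone.

How it is judged:
By the outcome, as a careful person would: the job done as asked, in the order asked, and still so for the second after the job is handed in, with the robot touching nothing.
Of lift_a, lift_b, lift_c, lift_d only 3 to 4 are there at a start; the rules pass over those that are not, and their reading is None.
At some moment in a run one of lift_a, lift_b, lift_c, lift_d may be knocked a few centimetres aside while the robot is not near it.
Once in a run the grip may slacken for a moment while it holds something.
It also fails if it takes over 210 s, if anything falls off the work surface, if the arm or the gripper's body presses on something with over 40 N, if the wrist force passes 120 N, or if a joint passes its speed limit or range.

## Working session

There is one attempt and no reset: what is moved stays moved. The work goes in short steps, Python scripts to look and compute and a tool call to move; the robot and the scene stay as the last step left them, time stands still between calls to the robot, and variables do not carry over. Pictures are saved under pics/ and viewed, at most 14 in all, crops included, and the job is handed in when it is done.

Besides the shell and the picture viewer there is one more tool, called after "Request:" as name([rows], argument=value, ...), one row to a line, values as JSON. play_rows: Moves the arm, as the interface text tells. Its arguments: {"type":"object","properties":{"plan":{"type":"array","items":{"type":"object","properties":{"dx":{"type":"number"},"dy":{"type":"number"},"dz":{"type":"number"},"spin":{"type":"number"},"fingers":{"type":"number"}}}},"force":{"type":"number"}},"required":["plan"]}

```bash
ls; mkdir -p pics; cat > h.py <<'E'
import numpy as np,cv2
from bench import ctrl
def cam(n):
    c=ctrl.camera(n); c['f']=240/np.tan(np.radians(c['fov_y'])/2); c['R']=np.array(c['rotation']).reshape(3,3); c['t']=np.array(c['xyz']); return c
def plane(c,u,v,z):
    d=c['R']@np.array([(u-c['cx'])/c['f'],(v-c['cy'])/c['f'],1.]); return c['t']+d*(z-c['t'][2])/d[2]
def proj(c,p):
    q=c['R'].T@(np.array(p)-c['t']); return q[:2]/q[2]*c['f']+[c['cx'],c['cy']]
def cloud(c):
    v,u=np.mgrid[:480,:640]; d=c['depth']; P=np.stack([(u-c['cx'])/c['f']*d,(v-c['cy'])/c['f']*d,d],-1)
    return P@c['R'].T+c['t']
def save(c,n): cv2.imwrite('pics/'+n,c['color'][:,:,::-1])
E
python3 - <<'E'
from h import *
for n in('top','side'):
    c=cam(n);save(c,n+'0.png');print(n,c['t'],c['R'].round(3).tolist(),c['f'],c['cx'],c['cy'])
s=ctrl.get_state();print(s['tool_pos'],s['ee_rot'],s['opening'],s['time_s'])
E
```

```text
pics
top [0.26025991 0.02301405 1.36739819] [[-0.024, -0.977, 0.214], [-1.0, 0.024, -0.004], [-0.001, -0.214, -0.977]] 544.9462141756875 321.2459455181481 238.23347361196244
side [-0.01989633 -0.63001071  0.94750473] [[0.756, -0.466, 0.46], [-0.655, -0.54, 0.529], [0.002, -0.701, -0.713]] 472.91920529742015 310.5381525738779 237.22982088799293
[0.21160004 0.61424433 0.24945509] [[-9.45449651e-01  3.25768014e-01 -3.98267328e-04]
 [ 3.25768251e-01  9.45449161e-01 -9.64341471e-04]
 [ 6.23899054e-05 -1.04147916e-03 -9.99999456e-01]] 0.997618301077941 0.1
```

View pics/top0.png

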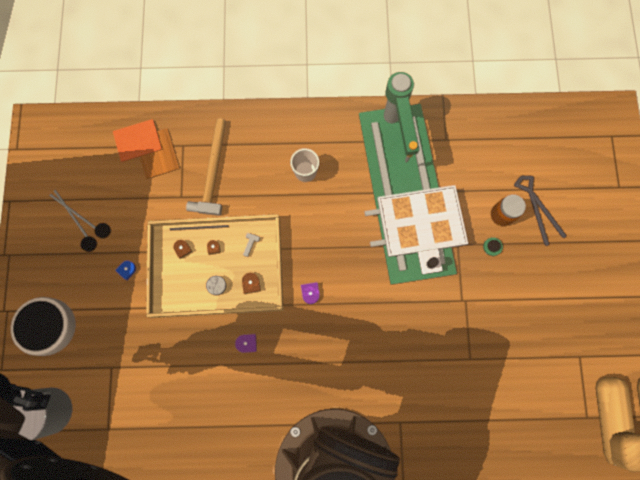

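View pics/side0.png

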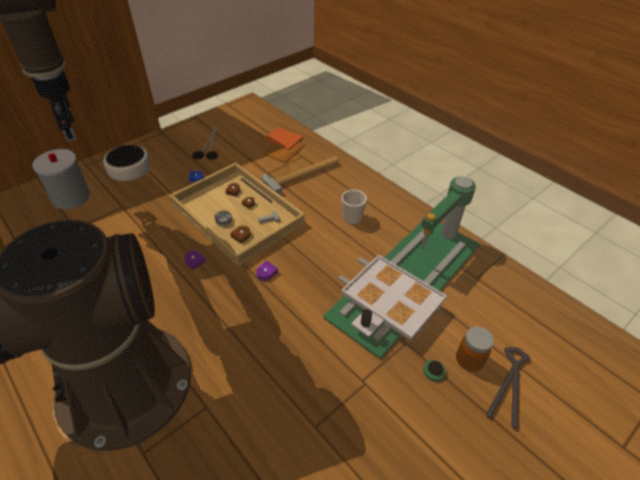

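The top view shows three lifts in the crate at (182,248), (213,247) and (251,283), the deck around (422,220), the post at (433,262) and the button at (493,246). Purple and blue look-alikes lie outside the crate. The side view shows the orange pointer near (428,220).

```bash
cat > m.py <<'E'
from h import *
def lifts(c,roi,z,amin=40):
    """brown lifts: list of (dot xy, rect centre, size, long-axis angle, area mm2)"""
    x0,y0,x1,y1=roi; hsv=cv2.cvtColor(c['color'],cv2.COLOR_RGB2HSV).astype(int); 
    k=8; im=cv2.resize(c['color'][y0:y1,x0:x1],None,fx=k,fy=k,interpolation=cv2.INTER_CUBIC).astype(int)
    V=im.max(2); m=((V<145)&(im[...,0]-im[...,2]>20)).astype(np.uint8)
    out=[]
    cs,_=cv2.findContours(m,cv2.RETR_EXTERNAL,cv2.CHAIN_APPROX_NONE)
    for q in cs:
        if cv2.contourArea(q)<amin*k*k: continue
        mm=np.zeros_like(m);cv2.drawContours(mm,[q],-1,1,-1)
        er=cv2.erode(mm,np.ones((9,9)))
        w=(er>0)*np.clip(V-130,0,None); 
        v,u=np.mgrid[:m.shape[0],:m.shape[1]]
        f=lambda uu,vv:plane(c,x0+(uu+.5)/k-.5,y0+(vv+.5)/k-.5,z)
        dot=f((u*w).sum()/max(w.sum(),1),(v*w).sum()/max(w.sum(),1))
        P=np.array([f(a,b)[:2] for a,b in q[:,0,:]],np.float32)*1000
        r=cv2.minAreaRect(P); M=cv2.moments(P.reshape(-1,1,2))
        out.append((dot[:2].round(4),np.array(r[0]).round(1),np.array(r[1]).round(1),round(r[2],1),round(M['m00']),np.array([M['m10'],M['m01']]).__truediv__(M['m00']).round(1)))
    return out
E
python3 - <<'E'
from m import *
c=cam('top'); 
for r in lifts(c,(155,228,275,308),.024): print(*r)
s=cam('side')
for r in lifts(s,(200,180,290,250),.024): print('side',*r)
big=cv2.resize(c['color'][225:310,150:280],None,fx=6,fy=6,interpolation=cv2.INTER_CUBIC)
cv2.imwrite('pics/cr.png',big[:,:,::-1])
j=cv2.resize(s['color'][170:390,320:500],None,fx=2.7,fy=2.7,interpolation=cv2.INTER_CUBIC);cv2.imwrite('pics/jig.png',j[:,:,::-1])
P=cloud(c); C=c['color'].astype(int)
# deck plate
m=(abs(P[...,2]-.047)<.008)&(C.min(2)>120); m[:, :370]=0;m[:,475:]=0;m[:180]=0;m[260:]=0
cs,_=cv2.findContours(m.astype(np.uint8),cv2.RETR_EXTERNAL,cv2.CHAIN_APPROX_NONE);q=max(cs,key=cv2.contourArea)
Q=np.array([plane(c,a,b,.05)[:2] for a,b in q[:,0,:]],np.float32)*1000
print('deck',cv2.minAreaRect(Q))
# pads
h=cv2.cvtColor(c['color'],cv2.COLOR_RGB2HSV)
m=((h[...,1]>80)&(C[...,0]>150)).astype(np.uint8); n,l,st,ce=cv2.connectedComponentsWithStats(m[185:255,385:465])
for i in range(1,n):
    if st[i,4]>100: print('pad',st[i,4],plane(c,*(ce[i]+[385,185]),.044).round(4))
m=(C.max(2)<60).astype(np.uint8)
for nm,(a,b,d,e),z in(('post',(420,250,445,275),.086),('button',(483,236,503,256),.022)):
    n,l,st,ce=cv2.connectedComponentsWithStats(m[b:e,a:d]);i=1+st[1:,4].argmax();print(nm,st[i],plane(c,*(ce[i]+[a,b]),z).round(4))
E
```

```text
[0.4488 0.1931] [446.3 192.6] [48.4 44.7] 9.1 1303 [445.1 192.2]
[0.5464 0.2879] [538.5 287.6] [33.4 31.4] 7.6 497 [537.2 285.8]
[0.5382 0.3697] [537.5 367.2] [45.1 36.9] 31.6 1403 [536.  366.7]
[0.5904 0.3936] [587.  356.9] [86.7  5.9] 88.6 292 [588.1 367. ]
side [0.4451 0.1976] [441.6 184.8] [60.4 70.4] 6.5 3432 [439.2 186. ]
side [0.3498 0.2391] [355.1 223.4] [ 69.4 145.8] 7.1 5117 [364.7 221.9]
side [0.5016 0.0678] [492.3 133.4] [102.2 116.2] 49.2 6071 [494.9 109.1]
side [0.5539 0.1903] [531.7 183. ] [48.2 60.9] 81.8 1748 [535.6 185.8]
side [0.4377 0.2312] [435.4 269.9] [79.8 51.1] 74.4 3292 [436.5 270.1]
side [0.538  0.2922] [533.6 279.4] [47. 54.] 8.0 1940 [531.1 280.3]
side [0.5369 0.3725] [534.1 359.4] [62.2 55.2] 31.3 2588 [530.4 359.8]
side [0.6548 0.2842] [630.2 284.2] [83.2 91. ] 49.3 3131 [649.3 279. ]
side [0.5901 0.3177] [594.3 280.1] [ 35.6 215. ] 1.8 5480 [594.8 289. ]
side [0.5473 0.4104] [497.7 412.2] [78.  92.4] 58.4 3594 [489.2 427.1]
deck ((574.9883422851562, -234.62081909179688), (179.60939025878906, 204.40415954589844), 7.685609817504883)
pad 367 [ 0.6353 -0.272   0.044 ]
pad 371 [ 0.6241 -0.1877  0.044 ]
pad 387 [ 0.5609 -0.2822  0.044 ]
pad 389 [ 0.5498 -0.1978  0.044 ]
post [ 8 13  1  2  2] [ 0.4727 -0.2356  0.086 ]
button [11 11  4  4  6] [ 0.5171 -0.42    0.022 ]
```

View pics/cr.png

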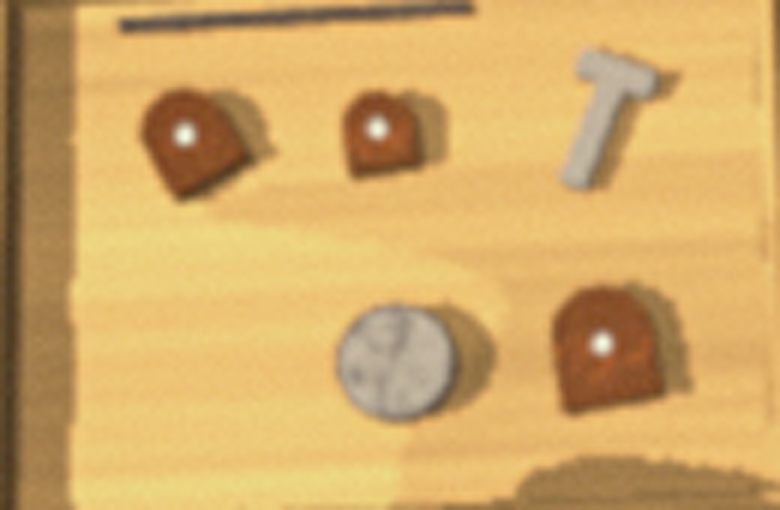

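View pics/jig.png

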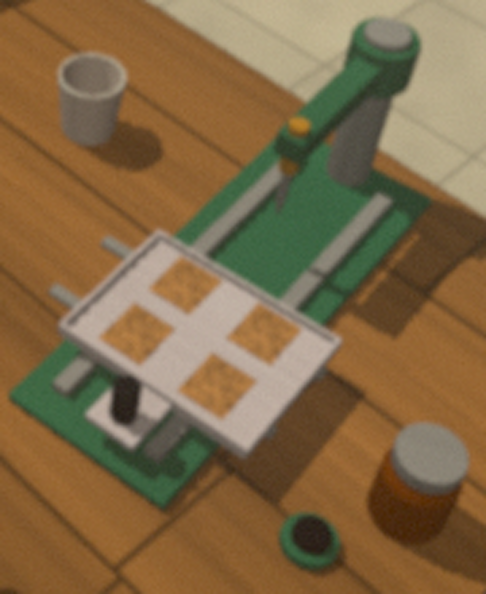

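The crop shows c at left (dot 185,134), b in the middle (376,128) and d at right (602,343). Measured widths of about 36, 31 and 42 mm mean a is absent. In the jig crop the pointer tip is at about (281,212), the post at (125,400) and the button at (312,535).

```bash
cat >> h.py <<'E'
def wdot(c,u,v,r=4,k=10):
    """subpixel centre of a white dot near (u,v): weighted by the blue channel above a local threshold"""
    u0,v0=int(round(u)),int(round(v)); B=c['color'][v0-r:v0+r+1,u0-r:u0+r+1].min(2).astype(float)
    a,b=np.unravel_index(B.argmax(),B.shape); vv,uu=np.mgrid[:2*r+1,:2*r+1]
    w=np.clip(B-np.median(B)-.25*(B.max()-np.median(B)),0,None)*(np.hypot(vv-a,uu-b)<2.6)
    return u0-r+(w*uu).sum()/w.sum(), v0-r+(w*vv).sum()/w.sum()
def tri(cs,uvs):
    A=np.zeros((3,3));b=np.zeros(3)
    for c,(u,v) in zip(cs,uvs):
        d=c['R']@np.array([(u-c['cx'])/c['f'],(v-c['cy'])/c['f'],1.]);d/=np.linalg.norm(d);M=np.eye(3)-np.outer(d,d);A+=M;b+=M@c['t']
    return np.linalg.solve(A,b)
def go(x,y,z,yaw=None):
    """deltas in tool axes (cm) and spin (deg) to bring tool y axis to the world direction yaw (mod pi)"""
    s=ctrl.get_state();R=np.array(s['ee_rot']).reshape(3,3);d=R.T@(np.array([x,y,z])-s['tool_pos'])*100
    out=[d.round(2).tolist()]
    if yaw is not None:
        cur=np.arctan2(R[1,1],R[0,1]); e=(yaw-cur+np.pi/2)%np.pi-np.pi/2
        out.append(('spin',round(-np.degrees(e),1),'q6',round(s['qpos'][5],2)))
        Rz=cv2.Rodrigues(np.array([0,0,e]))[0]; out.append(('d after spin',((Rz@R).T@(np.array([x,y,z])-s['tool_pos'])*100).round(2).tolist()))
    return out
E
python3 - <<'E'
from h import *
t=cam('top');s=cam('side')
for n,p in dict(c=(180.3,246.8),b=(212.2,245.8),d=(249.8,281.7)).items():
    a=wdot(t,*p); P=plane(t,*a,.024); q=proj(s,P); b=wdot(s,*q)
    print(n,np.round(a,1),P.round(4),np.round(b,1),plane(s,*b,.024).round(4),tri([t,s],[a,b]).round(4))
C=t['color'].astype(int)
for (c,z,win) in((t,.022,(484,237,503,256)),(s,.022,(424,358,447,382)),(t,.086,(424,254,442,272)),(s,.086,(358,305,374,316))):
    a,b,d,e=win;g=c['color'][b:e,a:d].max(2); m=(g<75).astype(np.uint8);n,l,st,ce=cv2.connectedComponentsWithStats(m);i=1+st[1:,4].argmax();print(st[i],(ce[i]+[a,b]).round(1),plane(c,*(ce[i]+[a,b]),z).round(4))
print('tip side',plane(s,424.1,248.5,.072).round(4))
# orange cap two views
for c,w in((t,(400,135,425,165)),(s,(420,205,440,235))):
    a,b,d,e=w;h=cv2.cvtColor(c['color'],cv2.COLOR_RGB2HSV)[b:e,a:d];m=((h[...,0]>8)&(h[...,0]<28)&(h[...,1]>170)&(h[...,2]>150)).astype(np.uint8);n,l,st,ce=cv2.connectedComponentsWithStats(m);i=1+st[1:,4].argmax();c['o']=ce[i]+[a,b];print(st[i],c['o'])
print('cap',tri([t,s],[t['o'],s['o']]).round(4)); P=cloud(t);print('cap depth',P[int(t['o'][1]),int(t['o'][0])], 'col top',P[80,400])
y=.133;print(go(.449,.193,.12,np.arctan2(.99,0)))
E
```

```text
c [180.3 247. ] [0.54   0.3717 0.024 ] [232.8 186.8] [0.5369 0.373  0.024 ] [0.5384 0.3724 0.024 ]
b [212.4 245.9] [0.5408 0.2911 0.024 ] [248.5 199.8] [0.538  0.2925 0.024 ] [0.5394 0.2917 0.0242]
d [249.9 281.8] [0.4478 0.1965 0.024 ] [241.2 231.1] [0.4455 0.1979 0.024 ] [0.4465 0.197  0.0244]
[  4   3  13  12 119] [493.7 245.5] [ 0.5254 -0.417   0.022 ]
[  1   3  22  21 256] [436.2 370.4] [ 0.5186 -0.4239  0.022 ]
[ 4  4 10 10 66] [432.4 262.3] [ 0.4753 -0.2464  0.086 ]
[ 0  1 14 10 77] [364.4 311.5] [ 0.4751 -0.2434  0.086 ]
tip side [ 0.7366 -0.1995  0.072 ]
[10  7  7  7 44] [412.95454545 144.93181818]
[ 7  9  7  4 23] [430.34782609 215.47826087]
cap [ 0.7317 -0.1979  0.1884]
cap depth [ 0.73419843 -0.19612026  0.19032091] col top [ 0.89407129 -0.1769329   0.19285036]
[[-36.17, -32.11, 12.99], ('spin', np.float64(-19.0), 'q6', np.float64(-0.05)), ('d after spin', [-23.73, -42.14, 12.99])]
```

Request:
play_rows([
  {"dx":-1.5,"dy":-1.3,"dz":0.4},
  {"dx":-2.75,"dy":-2.5,"dz":0.8},
  {"dx":-2.75,"dy":-2.5,"dz":0.8},
  {"dx":-2.75,"dy":-2.5,"dz":0.8},
  {"dx":-2.75,"dy":-2.5,"dz":0.8},
  {"dx":-2.75,"dy":-2.5,"dz":0.8},
  {"dx":-2.75,"dy":-2.5,"dz":0.8},
  {"dx":-2.75,"dy":-2.5,"dz":0.8},
  {"dx":-2.75,"dy":-2.5,"dz":0.8},
  {"dx":-2.75,"dy":-2.5,"dz":0.8},
  {"dx":-2.75,"dy":-2.5,"dz":0.8},
  {"dx":-2.75,"dy":-2.5,"dz":0.8},
], force=40)

```text
$.plan[0]: bad value
```

Request:
play_rows([
  {"dx":-2.7,"dy":-2.5,"dz":0.8},
  {"dx":-1.0,"dy":-0.7,"dz":0.4},
  {"spin":-5.8,"fingers":-0.35},
  {"spin":-5.8,"fingers":-0.35},
  {"spin":-5.8,"fingers":-0.35},
  {"spin":-5.8,"fingers":-0.35},
  {"spin":-5.8,"fingers":-0.35},
  {"fingers":-0.35},
])

```text
$.plan[0]: bad value
```

```bash
python3 -c "
from h import *
print(go(.4425,.1963,.06,np.radians(100)),ctrl.get_state()['tool_pos'],ctrl.get_state()['opening'],ctrl.get_state()['time_s'])"
```

```text
[[-35.44, -32.01, 18.99], ('spin', np.float64(-29.0), 'q6', np.float64(-0.05)), ('d after spin', [-15.47, -45.18, 18.99])] [0.21169239 0.61444467 0.24976998] 0.9975713676829024 0.3
```

Request:
play_rows([
  {"dx":-1.5,"dy":-1.3,"dz":0.4,"spin":0,"fingers":-1},
  {"dx":-2.75,"dy":-2.5,"dz":0.8,"spin":0,"fingers":-1},
  {"dx":-2.75,"dy":-2.5,"dz":0.8,"spin":0,"fingers":-1},
  {"dx":-2.75,"dy":-2.5,"dz":0.8,"spin":0,"fingers":-1},
  {"dx":-2.75,"dy":-2.5,"dz":0.8,"spin":0,"fingers":-1},
  {"dx":-2.75,"dy":-2.5,"dz":0.8,"spin":0,"fingers":-1},
  {"dx":-2.75,"dy":-2.5,"dz":0.8,"spin":0,"fingers":-1},
  {"dx":-2.75,"dy":-2.5,"dz":0.8,"spin":0,"fingers":-1},
  {"dx":-2.75,"dy":-2.5,"dz":0.8,"spin":0,"fingers":-1},
  {"dx":-2.75,"dy":-2.5,"dz":0.8,"spin":0,"fingers":-1},
  {"dx":-2.75,"dy":-2.5,"dz":0.8,"spin":0,"fingers":-1},
  {"dx":-2.75,"dy":-2.5,"dz":0.8,"spin":0,"fingers":-1},
], force=40)

```text
time_s: 1.3
tool_pos: [0.4187, 0.2373, 0.1578]
ee_rot: [[-0.946, 0.326, 0.0], [0.326, 0.946, 0.0], [-0.0, 0.0, -1.0]]
force: [2.0, 0.6, -0.3]
opening: 0.996
grip_force: 0.0
```

Request:
play_rows([
  {"dx":-1.8,"dy":-1.55,"dz":1,"spin":0,"fingers":-0.35},
  {"dx":-1.8,"dy":-1.55,"dz":1,"spin":0,"fingers":-0.35},
  {"dx":0,"dy":0,"dz":1,"spin":-5.8,"fingers":-0.35},
  {"dx":0,"dy":0,"dz":1,"spin":-5.8,"fingers":-0.35},
  {"dx":0,"dy":0,"dz":1,"spin":-5.8,"fingers":-0.35},
  {"dx":0,"dy":0,"dz":1,"spin":-5.8,"fingers":-0.35},
  {"dx":0,"dy":0,"dz":1,"spin":-5.8,"fingers":-0.35},
  {"dx":0,"dy":0,"dz":0,"spin":0,"fingers":-0.35},
])

```text
time_s: 1.97
tool_pos: [0.4413, 0.1975, 0.0867]
ee_rot: [[-0.984, -0.179, -0.002], [-0.179, 0.984, -0.001], [0.002, -0.0, -1.0]]
force: [-2.0, -0.4, -0.4]
opening: 0.675
grip_force: 0.0
```

```bash
python3 -c "
from h import *
print(go(.4425,.1963,.027,np.radians(100)),ctrl.get_state()['tool_pos'],ctrl.get_state()['opening'])
c=cam('top');s=cam('side');a=np.hstack([c['color'][180:340,130:330],s['color'][150:310,150:350]]);cv2.imwrite('pics/g1.png',cv2.resize(a,None,fx=2,fy=2,interpolation=cv2.INTER_CUBIC)[:,:,::-1])"
```

```text
[[-0.11, -0.13, 5.97], ('spin', np.float64(0.3), 'q6', np.float64(-1.39)), ('d after spin', [-0.11, -0.13, 5.97])] [0.44131448 0.1974772  0.08667036] 0.6753639537220727
```

View pics/g1.png

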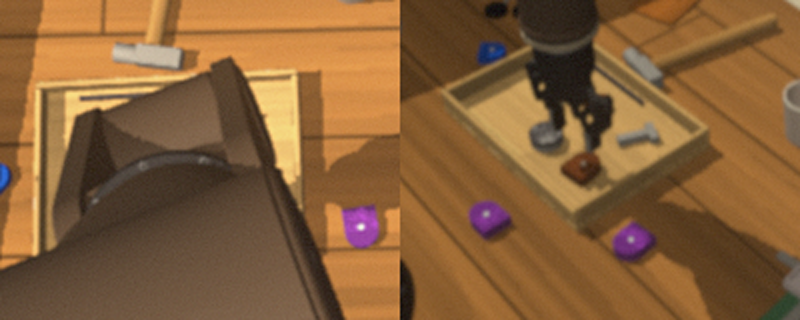

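The side view shows the fingers straddling the brown lift d at crop (580,168), with the tin clear to the left at (545,135).

Request:
play_rows([
  {"dx":-0.1,"dy":-0.1,"dz":1.5,"spin":0,"fingers":-0.35},
  {"dx":0,"dy":0,"dz":1.5,"spin":0,"fingers":-0.35},
  {"dx":0,"dy":0,"dz":1.5,"spin":0,"fingers":-0.35},
  {"dx":0,"dy":0,"dz":1.4,"spin":0,"fingers":-0.35},
  {"dx":0,"dy":0,"dz":0,"spin":0,"fingers":1},
  {"dx":0,"dy":0,"dz":0,"spin":0,"fingers":1},
  {"dx":0,"dy":0,"dz":0,"spin":0,"fingers":1},
  {"dx":0,"dy":0,"dz":0,"spin":0,"fingers":1},
  {"dx":0,"dy":0,"dz":0,"spin":0,"fingers":1},
])

```text
time_s: 2.82
tool_pos: [0.4437, 0.1972, 0.0299]
ee_rot: [[-0.985, -0.173, 0.001], [-0.173, 0.985, 0.001], [-0.001, 0.0, -1.0]]
force: [0.2, -0.4, -0.5]
opening: 0.484
grip_force: 41.1
```

Request:
play_rows([
  {"dx":0,"dy":0,"dz":-1,"spin":0,"fingers":1},
  {"dx":0,"dy":0,"dz":-2,"spin":0,"fingers":1},
  {"dx":0,"dy":0,"dz":-3,"spin":0,"fingers":1},
  {"dx":0,"dy":0,"dz":-3,"spin":0,"fingers":1},
  {"dx":0,"dy":0,"dz":-3,"spin":0,"fingers":1},
])

```text
time_s: 3.23
tool_pos: [0.4428, 0.1968, 0.1512]
ee_rot: [[-0.985, -0.173, -0.0], [-0.173, 0.985, -0.0], [0.0, -0.0, -1.0]]
force: [0.5, 0.5, -0.8]
opening: 0.479
grip_force: 41.1
```

```bash
python3 -c "
from h import *
# pads from pad mean & yaw
y=.134;J=np.array([[np.cos(y),-np.sin(y)],[np.sin(y),np.cos(y)]]);m=np.array([.5925,-.2349])
for n,p in dict(p1=(.0375,.0425),p2=(.0375,-.0425),p3=(-.0375,.0425),p4=(-.0375,-.0425)).items(): print(n,(m+J@p).round(4))
t=m+J@np.array([.0375-.004,.0425]);print(t,go(*t,.12,np.pi/2+y),ctrl.get_state()['tool_pos'],ctrl.get_state()['opening']*85)"
```

```text
p1 [ 0.624  -0.1878]
p2 [ 0.6353 -0.272 ]
p3 [ 0.5497 -0.1978]
p4 [ 0.561 -0.282]
[ 0.62002171 -0.18830542] [[-10.79, -41.0, 3.12], ('spin', np.float64(2.3), 'q6', np.float64(-1.39)), ('d after spin', [-12.42, -40.53, 3.12])] [0.44277673 0.19681639 0.15120769] 40.70732785583058
```

Request:
play_rows([
  {"dx":-0.45,"dy":-1.7,"dz":0,"spin":2.3,"fingers":1},
  {"dx":-0.9,"dy":-3.4,"dz":0,"spin":0,"fingers":1},
  {"dx":-0.9,"dy":-3.4,"dz":0,"spin":0,"fingers":1},
  {"dx":-0.9,"dy":-3.4,"dz":0,"spin":0,"fingers":1},
  {"dx":-0.9,"dy":-3.4,"dz":0,"spin":0,"fingers":1},
  {"dx":-0.9,"dy":-3.4,"dz":0,"spin":0,"fingers":1},
  {"dx":-0.9,"dy":-3.4,"dz":0,"spin":0,"fingers":1},
  {"dx":-0.9,"dy":-3.4,"dz":0,"spin":0,"fingers":1},
  {"dx":-0.9,"dy":-3.4,"dz":0,"spin":0,"fingers":1},
  {"dx":-0.9,"dy":-3.4,"dz":0,"spin":0,"fingers":1},
  {"dx":-0.9,"dy":-3.4,"dz":0,"spin":0,"fingers":1},
  {"dx":-0.9,"dy":-3.4,"dz":0,"spin":0,"fingers":1},
])

```text
time_s: 4.23
tool_pos: [0.5989, -0.1782, 0.1503]
ee_rot: [[-0.991, -0.133, 0.001], [-0.133, 0.991, -0.0], [-0.001, -0.0, -1.0]]
force: [0.6, 0.5, 0.4]
opening: 0.481
grip_force: 41.2
```

```bash
python3 - <<'E'
from h import *
c=cam('side');s0=cv2.imread('pics/side0.png')[:,:,::-1].copy()
h=cv2.cvtColor(s0,cv2.COLOR_RGB2HSV)
m=((h[...,1]>80)&(s0[...,0]>140)).astype(np.uint8); n,l,st,ce=cv2.connectedComponentsWithStats(m[262:328,345:440])
for i in range(1,n):
    if st[i,4]>100: print('pad',st[i,4],plane(c,*(ce[i]+[345,262]),.044).round(4))
print(ctrl.get_state()['opening']*85,ctrl.get_state()['tool_pos'])
cv2.imwrite('pics/h1.png',cv2.resize(c['color'][130:330,300:500],None,fx=2.5,fy=2.5)[:,:,::-1])
E
```

```text
pad 259 [ 0.5682 -0.1148  0.044 ]
pad 315 [ 0.6228 -0.1856  0.044 ]
pad 343 [ 0.5479 -0.1961  0.044 ]
pad 342 [ 0.6337 -0.2701  0.044 ]
pad 381 [ 0.5591 -0.2803  0.044 ]
40.42152732646364 [ 0.60202457 -0.18373419  0.15069401]
```

View pics/h1.png

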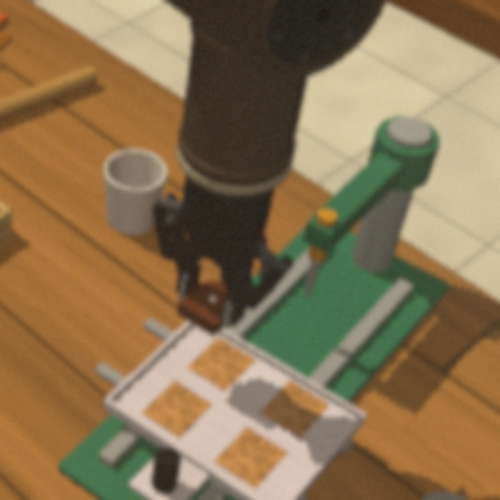

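The side view shows d held flat above the deck, the deck corner just below it, and the pointer clear to the right at crop (315,280). The pad positions agree between the two views to about 2 mm.

Request:
play_rows([
  {"dx":-0.85,"dy":-0.3,"dz":1,"spin":0,"fingers":1},
  {"dx":-0.85,"dy":-0.3,"dz":1.5,"spin":0,"fingers":1},
  {"dx":0,"dy":0,"dz":2,"spin":0,"fingers":1},
  {"dx":0,"dy":0,"dz":2,"spin":0,"fingers":1},
  {"dx":0,"dy":0,"dz":1,"spin":0,"fingers":1},
  {"dx":0,"dy":0,"dz":0.5,"spin":0,"fingers":1},
  {"dx":0,"dy":0,"dz":0.3,"spin":0,"fingers":1},
  {"dx":0,"dy":0,"dz":0,"spin":0,"fingers":1},
])

```text
time_s: 4.95
tool_pos: [0.6164, -0.1797, 0.0662]
ee_rot: [[-0.991, -0.134, -0.0], [-0.134, 0.991, 0.0], [0.0, 0.0, -1.0]]
force: [0.6, 0.3, -0.3]
opening: 0.481
grip_force: 41.2
```

```bash
python3 - <<'E'
from h import *
for _ in range(3): print(ctrl.get_state()['tool_pos'],ctrl.get_state()['time_s'],ctrl.get_state()['opening'])
c=cam('side');print(ctrl.get_state()['tool_pos']);c=cam('side');print(ctrl.get_state()['tool_pos'])
E
```

```text
[ 0.61640784 -0.17968697  0.06617551] 4.95 0.4807591996717702
[ 0.61640784 -0.17968697  0.06617551] 4.95 0.4807591996717702
[ 0.61640784 -0.17968697  0.06617551] 4.95 0.4807591996717702
[ 0.61666699 -0.17988597  0.06665327]
[ 0.61685654 -0.18002049  0.06693011]
```

Request:
play_rows([
  {"dx":-0.15,"dy":-0.75,"dz":0,"spin":0,"fingers":1},
  {"dx":0,"dy":0,"dz":0,"spin":0,"fingers":1},
  {"dx":0,"dy":0,"dz":0,"spin":0,"fingers":1},
])

```text
time_s: 5.3
tool_pos: [0.6194, -0.1879, 0.0666]
ee_rot: [[-0.991, -0.133, 0.001], [-0.133, 0.991, -0.0], [-0.001, -0.001, -1.0]]
force: [0.5, 0.1, -0.1]
opening: 0.477
grip_force: 46.7
```

Request:
play_rows([
  {"dx":0,"dy":0.05,"dz":0.1,"spin":0,"fingers":1},
  {"dx":0,"dy":0,"dz":0,"spin":0,"fingers":1},
  {"dx":0,"dy":0,"dz":0,"spin":0,"fingers":-0.35},
  {"dx":0,"dy":0,"dz":0,"spin":0,"fingers":-0.35},
  {"dx":0,"dy":0,"dz":0,"spin":0,"fingers":-0.35},
  {"dx":0,"dy":0,"dz":-1,"spin":0,"fingers":-0.35},
  {"dx":0,"dy":0,"dz":-2.5,"spin":0,"fingers":-0.35},
  {"dx":0,"dy":0,"dz":-3,"spin":0,"fingers":-0.35},
  {"dx":0,"dy":0,"dz":-3,"spin":0,"fingers":-0.35},
  {"dx":0,"dy":0,"dz":0,"spin":0,"fingers":-0.35},
])

```text
time_s: 6.13
tool_pos: [0.6216, -0.1877, 0.1665]
ee_rot: [[-0.991, -0.134, 0.008], [-0.134, 0.991, -0.003], [-0.007, -0.004, -1.0]]
force: [2.2, -0.0, 0.5]
opening: 0.68
grip_force: 0.0
```

```bash
python3 - <<'E'
from h import *
t=cam('top');s=cam('side')
for n,p in dict(c=(.5384,.3724,.024),b=(.5394,.2917,.024),d=(.6234,-.1867,.06)).items():
    r=[]
    for k in(t,s):
        a=wdot(k,*proj(k,p)); r.append(plane(k,*a,p[2])[:2].round(4).tolist())
    print(n,r)
cv2.imwrite('pics/p1.png',np.hstack([cv2.resize(t['color'][225:310,150:280],(400,262)),cv2.resize(s['color'][200:331,320:520],(400,262))])[:,:,::-1])
# c: grasp target 4mm toward square end, yaw 121.5
print(go(.5384-.004*.85,.3724-.004*.52,.15,np.radians(121.5)), go(.5394-.004,.2917-.001,.15,np.radians(100)),ctrl.get_state()['tool_pos'])
E
```

```text
c [[0.54, 0.3716], [0.537, 0.3729]]
b [[0.5432, 0.2839], [0.5382, 0.2924]]
d [[0.6326, -0.1838], [0.6216, -0.1855]]
[[0.93, 56.37, 1.12], ('spin', np.float64(-23.8), 'q6', np.float64(-2.05)), ('d after spin', [-21.9, 51.95, 1.19])] [[1.96, 48.47, 1.13], ('spin', np.float64(-2.3), 'q6', np.float64(-2.05)), ('d after spin', [0.0, 48.51, 1.14])] [ 0.61964891 -0.18704005  0.16207417]
```

View pics/p1.png

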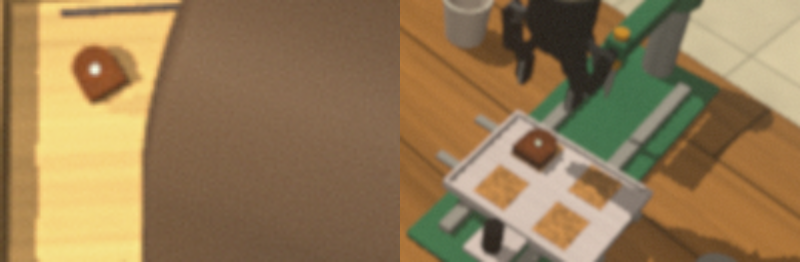

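The crops show d lying flat in the middle of pad 1, with b and c still where they were in the crate.

Request:
play_rows([
  {"dx":0.08,"dy":2,"dz":0,"spin":-2.3,"fingers":-0.35},
  {"dx":0,"dy":4,"dz":0,"spin":0,"fingers":-0.35},
  {"dx":0,"dy":4,"dz":0,"spin":0,"fingers":-0.35},
  {"dx":0,"dy":4,"dz":0,"spin":0,"fingers":-0.35},
  {"dx":0,"dy":4,"dz":0,"spin":0,"fingers":-0.35},
  {"dx":0,"dy":4,"dz":0,"spin":0,"fingers":-0.35},
  {"dx":0,"dy":4,"dz":0,"spin":0,"fingers":-0.35},
  {"dx":0,"dy":4,"dz":0,"spin":0,"fingers":-0.35},
  {"dx":0,"dy":4,"dz":0,"spin":0,"fingers":-0.35},
  {"dx":0,"dy":4,"dz":0,"spin":0,"fingers":-0.35},
  {"dx":0,"dy":4,"dz":0,"spin":0,"fingers":-0.35},
  {"dx":0,"dy":4,"dz":0,"spin":0,"fingers":-0.35},
])

```text
time_s: 7.23
tool_pos: [0.5376, 0.2679, 0.1591]
ee_rot: [[-0.985, -0.173, -0.002], [-0.173, 0.985, -0.001], [0.002, -0.0, -1.0]]
force: [2.0, -0.2, 0.3]
opening: 0.678
grip_force: 0.0
```

Request:
play_rows([
  {"dx":0,"dy":1.5,"dz":1,"spin":0,"fingers":-0.35},
  {"dx":0,"dy":0.5,"dz":1,"spin":0,"fingers":-0.35},
  {"dx":0,"dy":0,"dz":1,"spin":0,"fingers":-0.35},
  {"dx":0,"dy":0,"dz":1,"spin":0,"fingers":-0.35},
  {"dx":0,"dy":0,"dz":1,"spin":0,"fingers":-0.35},
  {"dx":0,"dy":0,"dz":0,"spin":0,"fingers":-0.35},
  {"dx":0,"dy":0,"dz":0,"spin":0,"fingers":-0.35},
])

```text
time_s: 7.82
tool_pos: [0.5354, 0.2845, 0.1091]
ee_rot: [[-0.985, -0.172, -0.002], [-0.172, 0.985, -0.001], [0.002, -0.001, -1.0]]
force: [-0.1, 0.5, 0.7]
opening: 0.674
grip_force: 0.0
```

```bash
python3 - <<'E'
from h import *
s=cam('side');p=(.5394,.2917,.024);print(plane(s,*wdot(s,*proj(s,p)),.024))
print(go(.5355,.2908,.028,np.radians(100)),ctrl.get_state()['tool_pos'])
E
```

```text
[0.53822951 0.29252364 0.024     ]
[[-0.07, 0.58, 8.18], ('spin', np.float64(-0.1), 'q6', np.float64(-1.3)), ('d after spin', [-0.08, 0.58, 8.18])] [0.53580751 0.28494693 0.10982059]
```

Request:
play_rows([
  {"dx":-0.05,"dy":0.6,"dz":1,"spin":0,"fingers":-0.35},
  {"dx":0,"dy":0,"dz":2,"spin":0,"fingers":-0.35},
  {"dx":0,"dy":0,"dz":2,"spin":0,"fingers":-0.35},
  {"dx":0,"dy":0,"dz":2,"spin":0,"fingers":-0.35},
  {"dx":0,"dy":0,"dz":1,"spin":0,"fingers":-0.35},
  {"dx":0,"dy":0,"dz":0,"spin":0,"fingers":1},
  {"dx":0,"dy":0,"dz":0,"spin":0,"fingers":1},
  {"dx":0,"dy":0,"dz":0,"spin":0,"fingers":1},
  {"dx":0,"dy":0,"dz":0,"spin":0,"fingers":1},
  {"dx":0,"dy":0,"dz":0,"spin":0,"fingers":1},
  {"dx":0,"dy":0,"dz":0,"spin":0,"fingers":1},
])

```text
time_s: 8.78
tool_pos: [0.5354, 0.2922, 0.0308]
ee_rot: [[-0.985, -0.173, 0.001], [-0.173, 0.985, 0.001], [-0.001, 0.0, -1.0]]
force: [0.4, 0.0, -0.3]
opening: 0.337
grip_force: 39.4
```

Request:
play_rows([
  {"dx":0,"dy":0,"dz":-1,"spin":0,"fingers":1},
  {"dx":0,"dy":0,"dz":-2,"spin":0,"fingers":1},
  {"dx":0,"dy":0,"dz":-3,"spin":0,"fingers":1},
  {"dx":0,"dy":0,"dz":-3,"spin":0,"fingers":1},
  {"dx":0,"dy":0,"dz":-3,"spin":0,"fingers":1},
  {"dx":0,"dy":0,"dz":0,"spin":0,"fingers":1},
])

```text
time_s: 9.28
tool_pos: [0.5376, 0.2933, 0.1565]
ee_rot: [[-0.985, -0.174, 0.007], [-0.174, 0.985, 0.004], [-0.008, 0.002, -1.0]]
force: [1.2, 1.1, 0.5]
opening: 0.341
grip_force: 39.4
```

```bash
python3 - <<'E'
from h import *
y=.134
print(go(.6345-.004,-.271-.0005,.15,np.pi/2+y),ctrl.get_state()['tool_pos'],ctrl.get_state()['opening']*85)
E
```

```text
[[0.66, -57.24, 0.52], ('spin', np.float64(2.3), 'q6', np.float64(-1.3)), ('d after spin', [-1.66, -57.21, 0.53])] [0.53760083 0.29328628 0.15649246] 28.95482801420784
```

Request:
play_rows([
  {"dx":0,"dy":-2,"dz":0,"spin":2.3,"fingers":1},
  {"dx":-0.1,"dy":-4,"dz":0,"spin":0,"fingers":1},
  {"dx":-0.1,"dy":-4,"dz":0,"spin":0,"fingers":1},
  {"dx":-0.1,"dy":-4,"dz":0,"spin":0,"fingers":1},
  {"dx":-0.1,"dy":-4,"dz":0,"spin":0,"fingers":1},
  {"dx":-0.1,"dy":-4,"dz":0,"spin":0,"fingers":1},
  {"dx":-0.1,"dy":-4,"dz":0,"spin":0,"fingers":1},
  {"dx":-0.1,"dy":-4,"dz":0,"spin":0,"fingers":1},
  {"dx":-0.1,"dy":-4,"dz":0,"spin":0,"fingers":1},
  {"dx":-0.1,"dy":-4,"dz":0,"spin":0,"fingers":1},
  {"dx":-0.1,"dy":-4,"dz":0,"spin":0,"fingers":1},
  {"dx":-0.1,"dy":-4,"dz":0,"spin":0,"fingers":1},
])

```text
time_s: 10.28
tool_pos: [0.6082, -0.1644, 0.1509]
ee_rot: [[-0.991, -0.134, 0.001], [-0.134, 0.991, -0.0], [-0.001, -0.0, -1.0]]
force: [0.8, 0.8, 0.2]
opening: 0.341
grip_force: 39.5
```

Request:
play_rows([
  {"dx":-0.1,"dy":-4,"dz":0,"spin":0,"fingers":1},
  {"dx":-0.1,"dy":-3.5,"dz":0,"spin":0,"fingers":1},
  {"dx":-0.1,"dy":-2,"dz":0,"spin":0,"fingers":1},
  {"dx":-0.1,"dy":-1,"dz":0,"spin":0,"fingers":1},
  {"dx":0,"dy":0,"dz":0,"spin":0,"fingers":1},
  {"dx":0,"dy":0,"dz":0,"spin":0,"fingers":1},
  {"dx":0,"dy":0,"dz":0,"spin":0,"fingers":1},
])

```text
time_s: 10.87
tool_pos: [0.6259, -0.2644, 0.1501]
ee_rot: [[-0.991, -0.135, -0.001], [-0.135, 0.991, 0.0], [0.0, 0.001, -1.0]]
force: [0.0, -0.3, -0.4]
opening: 0.338
grip_force: 39.5
```

```bash
python3 - <<'E'
from h import *
y=.134
print(go(.6345-.004,-.271-.0005,.0672,np.pi/2+y),ctrl.get_state()['tool_pos'],ctrl.get_state()['opening']*85)
E
```

```text
[[-0.36, -0.77, 8.29], ('spin', np.float64(0.1), 'q6', np.float64(-2.15)), ('d after spin', [-0.36, -0.77, 8.29])] [ 0.62594944 -0.26441144  0.15013199] 28.754903466131804
```

Request:
play_rows([
  {"dx":-0.35,"dy":-0.75,"dz":1,"spin":0,"fingers":1},
  {"dx":0,"dy":0,"dz":2,"spin":0,"fingers":1},
  {"dx":0,"dy":0,"dz":2,"spin":0,"fingers":1},
  {"dx":0,"dy":0,"dz":1.8,"spin":0,"fingers":1},
  {"dx":0,"dy":0,"dz":1,"spin":0,"fingers":1},
  {"dx":0,"dy":0,"dz":0.4,"spin":0,"fingers":1},
  {"dx":0,"dy":0,"dz":0,"spin":0,"fingers":1},
  {"dx":0,"dy":0,"dz":0,"spin":0,"fingers":1},
])

```text
time_s: 11.53
tool_pos: [0.6312, -0.2725, 0.0682]
ee_rot: [[-0.991, -0.134, 0.0], [-0.134, 0.991, -0.0], [-0.0, -0.0, -1.0]]
force: [-0.4, -0.2, -1.0]
opening: 0.338
grip_force: 39.5
```

Request:
play_rows([
  {"dx":0.05,"dy":0.1,"dz":0.12,"spin":0,"fingers":1},
  {"dx":0,"dy":0,"dz":0,"spin":0,"fingers":1},
  {"dx":0,"dy":0,"dz":0,"spin":0,"fingers":-0.35},
  {"dx":0,"dy":0,"dz":0,"spin":0,"fingers":-0.35},
  {"dx":0,"dy":0,"dz":0,"spin":0,"fingers":-0.35},
  {"dx":0,"dy":0,"dz":-1,"spin":0,"fingers":-0.35},
  {"dx":0,"dy":0,"dz":-2.5,"spin":0,"fingers":-0.35},
  {"dx":0,"dy":0,"dz":-3,"spin":0,"fingers":-0.35},
  {"dx":0,"dy":0,"dz":-3,"spin":0,"fingers":-0.35},
  {"dx":0,"dy":0,"dz":0,"spin":0,"fingers":-0.35},
  {"dx":0,"dy":0,"dz":0,"spin":0,"fingers":-0.35},
])

```text
time_s: 12.45
tool_pos: [0.6312, -0.2725, 0.1647]
ee_rot: [[-0.991, -0.134, 0.004], [-0.134, 0.991, -0.002], [-0.004, -0.002, -1.0]]
force: [-0.5, 0.9, -0.1]
opening: 0.673
grip_force: 0.0
```

```bash
cat > chk.py <<'E'
from h import *
def chk(D):
    t=cam('top');s=cam('side')
    for n,p in D.items():
        r=[]
        for k in(t,s):
            a=wdot(k,*proj(k,p)); r.append(plane(k,*a,p[2])[:2].round(4).tolist())
        print(n,'top',r[0],'side',r[1])
    return t,s
E
python3 - <<'E'
from chk import *
chk(dict(c=(.5384,.3724,.024),b=(.6345,-.271,.06),d=(.6234,-.1867,.06)))
print(go(.5384-.0034,.3724-.002,.15,np.radians(121.5)),ctrl.get_state()['tool_pos'])
E
```

```text
c top [0.54, 0.3716] side [0.5369, 0.3728]
b top [0.6436, -0.2707] side [0.6335, -0.2707]
d top [0.6184, -0.1776] side [0.623, -0.1863]
[[0.8, 64.9, 1.19], ('spin', np.float64(-23.8), 'q6', np.float64(-2.16)), ('d after spin', [-25.47, 59.7, 1.18])] [ 0.62976526 -0.27173052  0.16182327]
```

Request:
play_rows([
  {"dx":0.05,"dy":2,"dz":0,"spin":0,"fingers":-0.35},
  {"dx":0.05,"dy":4,"dz":0,"spin":0,"fingers":-0.35},
  {"dx":0.05,"dy":4,"dz":0,"spin":0,"fingers":-0.35},
  {"dx":0.05,"dy":4,"dz":0,"spin":0,"fingers":-0.35},
  {"dx":0.05,"dy":4,"dz":0,"spin":0,"fingers":-0.35},
  {"dx":0.05,"dy":4,"dz":0,"spin":0,"fingers":-0.35},
  {"dx":0.05,"dy":4,"dz":0,"spin":0,"fingers":-0.35},
  {"dx":0.05,"dy":4,"dz":0,"spin":0,"fingers":-0.35},
  {"dx":0.05,"dy":4,"dz":0,"spin":0,"fingers":-0.35},
  {"dx":0.05,"dy":4,"dz":0,"spin":0,"fingers":-0.35},
  {"dx":0.05,"dy":4,"dz":0,"spin":0,"fingers":-0.35},
  {"dx":0.05,"dy":4,"dz":0,"spin":0,"fingers":-0.35},
])

```text
time_s: 13.55
tool_pos: [0.5612, 0.1848, 0.1607]
ee_rot: [[-0.991, -0.134, -0.002], [-0.134, 0.991, -0.001], [0.002, -0.0, -1.0]]
force: [1.4, -0.2, -0.9]
opening: 0.673
grip_force: 0.0
```

Request:
play_rows([
  {"dx":0.05,"dy":4,"dz":0,"spin":0,"fingers":-0.35},
  {"dx":0.05,"dy":4,"dz":0,"spin":0,"fingers":-0.35},
  {"dx":0.05,"dy":4,"dz":0,"spin":0,"fingers":-0.35},
  {"dx":0.05,"dy":3.5,"dz":0,"spin":0,"fingers":-0.35},
  {"dx":0,"dy":2,"dz":0,"spin":0,"fingers":-0.35},
  {"dx":0,"dy":0.5,"dz":1,"spin":0,"fingers":-0.35},
  {"dx":0,"dy":0,"dz":1,"spin":-5.9,"fingers":-0.35},
  {"dx":0,"dy":0,"dz":1,"spin":-5.9,"fingers":-0.35},
  {"dx":0,"dy":0,"dz":1,"spin":-5.9,"fingers":-0.35},
  {"dx":0,"dy":0,"dz":0,"spin":-5.9,"fingers":-0.35},
  {"dx":0,"dy":0,"dz":0,"spin":0,"fingers":-0.35},
  {"dx":0,"dy":0,"dz":0,"spin":0,"fingers":-0.35},
])

```text
time_s: 14.55
tool_pos: [0.5361, 0.3604, 0.1207]
ee_rot: [[-0.856, -0.516, -0.002], [-0.516, 0.856, -0.001], [0.002, -0.0, -1.0]]
force: [0.6, 0.7, 0.1]
opening: 0.676
grip_force: 0.0
```

```bash
python3 - <<'E'
from h import *
s=cam('side');p=(.5384,.3724,.024);print(plane(s,*wdot(s,*proj(s,p)),.024))
print(go(.535,.3704,.028,np.radians(121.5)),ctrl.get_state()['tool_pos'])
E
```

```text
[0.53688376 0.37306898 0.024     ]
[[-0.39, 0.9, 9.32], ('spin', np.float64(-0.5), 'q6', np.float64(-1.57)), ('d after spin', [-0.4, 0.9, 9.32])] [0.53637201 0.36067299 0.1211799 ]
```

Request:
play_rows([
  {"dx":-0.4,"dy":0.9,"dz":1,"spin":0,"fingers":-0.35},
  {"dx":0,"dy":0,"dz":2,"spin":0,"fingers":-0.35},
  {"dx":0,"dy":0,"dz":2.2,"spin":0,"fingers":-0.35},
  {"dx":0,"dy":0,"dz":2.2,"spin":0,"fingers":-0.35},
  {"dx":0,"dy":0,"dz":1.5,"spin":0,"fingers":-0.35},
  {"dx":0,"dy":0,"dz":0.3,"spin":0,"fingers":-0.35},
  {"dx":0,"dy":0,"dz":0,"spin":0,"fingers":1},
  {"dx":0,"dy":0,"dz":0,"spin":0,"fingers":1},
  {"dx":0,"dy":0,"dz":0,"spin":0,"fingers":1},
  {"dx":0,"dy":0,"dz":0,"spin":0,"fingers":1},
  {"dx":0,"dy":0,"dz":0,"spin":0,"fingers":1},
  {"dx":0,"dy":0,"dz":0,"spin":0,"fingers":1},
])

```text
time_s: 15.6
tool_pos: [0.5356, 0.3713, 0.0305]
ee_rot: [[-0.855, -0.519, 0.001], [-0.519, 0.855, 0.001], [-0.001, -0.0, -1.0]]
force: [0.3, -0.0, -0.4]
opening: 0.409
grip_force: 40.1
```

Request:
play_rows([
  {"dx":0,"dy":0,"dz":-1,"spin":0,"fingers":1},
  {"dx":0,"dy":0,"dz":-2,"spin":0,"fingers":1},
  {"dx":0,"dy":0,"dz":-3,"spin":0,"fingers":1},
  {"dx":0,"dy":0,"dz":-3,"spin":0,"fingers":1},
  {"dx":0,"dy":0,"dz":-3,"spin":0,"fingers":1},
  {"dx":0,"dy":0,"dz":0,"spin":5.9,"fingers":1},
  {"dx":0,"dy":0,"dz":0,"spin":5.9,"fingers":1},
  {"dx":0,"dy":0,"dz":0,"spin":5.9,"fingers":1},
  {"dx":0,"dy":0,"dz":0,"spin":5.8,"fingers":1},
  {"dx":0,"dy":0,"dz":0,"spin":0,"fingers":1},
  {"dx":0,"dy":0,"dz":0,"spin":0,"fingers":1},
])

```text
time_s: 16.52
tool_pos: [0.5353, 0.3711, 0.1505]
ee_rot: [[-0.99, -0.139, 0.0], [-0.139, 0.99, 0.0], [-0.0, 0.0, -1.0]]
force: [-0.1, -0.8, 0.3]
opening: 0.411
grip_force: 40.2
```

```bash
python3 - <<'E'
from h import *
y=.134
print(go(.5488-.004,-.197-.0005,.15,np.pi/2+y),ctrl.get_state()['tool_pos'],ctrl.get_state()['opening']*85)
E
```

```text
[[6.94, -56.44, 0.03], ('spin', np.float64(0.3), 'q6', np.float64(-1.15)), ('d after spin', [6.66, -56.48, 0.03])] [0.53530013 0.37110113 0.15046726] 34.961394028518
```

Request:
play_rows([
  {"dx":0.2,"dy":-2,"dz":0,"spin":0.3,"fingers":1},
  {"dx":0.5,"dy":-4,"dz":0,"spin":0,"fingers":1},
  {"dx":0.5,"dy":-4,"dz":0,"spin":0,"fingers":1},
  {"dx":0.5,"dy":-4,"dz":0,"spin":0,"fingers":1},
  {"dx":0.5,"dy":-4,"dz":0,"spin":0,"fingers":1},
  {"dx":0.5,"dy":-4,"dz":0,"spin":0,"fingers":1},
  {"dx":0.5,"dy":-4,"dz":0,"spin":0,"fingers":1},
  {"dx":0.5,"dy":-4,"dz":0,"spin":0,"fingers":1},
  {"dx":0.5,"dy":-4,"dz":0,"spin":0,"fingers":1},
  {"dx":0.5,"dy":-4,"dz":0,"spin":0,"fingers":1},
  {"dx":0.5,"dy":-4,"dz":0,"spin":0,"fingers":1},
  {"dx":0.5,"dy":-4,"dz":0,"spin":0,"fingers":1},
])

```text
time_s: 17.52
tool_pos: [0.5385, -0.0944, 0.1502]
ee_rot: [[-0.991, -0.134, 0.0], [-0.134, 0.991, -0.0], [-0.0, -0.0, -1.0]]
force: [1.0, 0.8, -0.3]
opening: 0.408
grip_force: 40.2
```

Request:
play_rows([
  {"dx":0.5,"dy":-4,"dz":0,"spin":0,"fingers":1},
  {"dx":0.4,"dy":-3.5,"dz":0,"spin":0,"fingers":1},
  {"dx":0.1,"dy":-2,"dz":0,"spin":0,"fingers":1},
  {"dx":0,"dy":0,"dz":0,"spin":0,"fingers":1},
  {"dx":0,"dy":0,"dz":0,"spin":0,"fingers":1},
  {"dx":0,"dy":0,"dz":0,"spin":0,"fingers":1},
])

```text
time_s: 18.02
tool_pos: [0.541, -0.1875, 0.1498]
ee_rot: [[-0.991, -0.132, -0.0], [-0.132, 0.991, 0.0], [0.0, 0.0, -1.0]]
force: [0.1, -0.0, -0.9]
opening: 0.406
grip_force: 40.2
```

```bash
python3 - <<'E'
from h import *
y=.134
print(go(.5488-.004,-.197-.0005,.068,np.pi/2+y),ctrl.get_state()['tool_pos'],ctrl.get_state()['opening']*85)
E
```

```text
[[-0.25, -1.05, 8.18], ('spin', np.float64(-0.1), 'q6', np.float64(-2.09)), ('d after spin', [-0.24, -1.05, 8.18])] [ 0.5410063  -0.18745389  0.14983772] 34.493316313279614
```

Request:
play_rows([
  {"dx":-0.25,"dy":-1.05,"dz":1,"spin":0,"fingers":1},
  {"dx":0,"dy":0,"dz":2,"spin":0,"fingers":1},
  {"dx":0,"dy":0,"dz":2,"spin":0,"fingers":1},
  {"dx":0,"dy":0,"dz":1.8,"spin":0,"fingers":1},
  {"dx":0,"dy":0,"dz":1,"spin":0,"fingers":1},
  {"dx":0,"dy":0,"dz":0.4,"spin":0,"fingers":1},
  {"dx":0,"dy":0,"dz":0,"spin":0,"fingers":1},
  {"dx":0,"dy":0,"dz":0,"spin":0,"fingers":1},
])

```text
time_s: 18.68
tool_pos: [0.5455, -0.1978, 0.068]
ee_rot: [[-0.991, -0.131, 0.0], [-0.131, 0.991, -0.0], [-0.0, -0.0, -1.0]]
force: [0.5, 0.3, 0.5]
opening: 0.408
grip_force: 40.2
```

Request:
play_rows([
  {"dx":0.05,"dy":0,"dz":0.13,"spin":0,"fingers":1},
  {"dx":0,"dy":0,"dz":0,"spin":0,"fingers":1},
  {"dx":0,"dy":0,"dz":0,"spin":0,"fingers":-0.35},
  {"dx":0,"dy":0,"dz":0,"spin":0,"fingers":-0.35},
  {"dx":0,"dy":0,"dz":0,"spin":0,"fingers":-0.35},
  {"dx":0,"dy":0,"dz":-1,"spin":0,"fingers":-0.35},
  {"dx":0,"dy":0,"dz":-2.5,"spin":0,"fingers":-0.35},
  {"dx":0,"dy":0,"dz":-3,"spin":0,"fingers":-0.35},
  {"dx":0,"dy":0,"dz":-3,"spin":0,"fingers":-0.35},
  {"dx":0,"dy":0,"dz":0,"spin":0,"fingers":-0.35},
  {"dx":0,"dy":0,"dz":0,"spin":0,"fingers":-0.35},
])

```text
time_s: 19.6
tool_pos: [0.5458, -0.1985, 0.164]
ee_rot: [[-0.991, -0.13, 0.004], [-0.13, 0.991, -0.002], [-0.004, -0.002, -1.0]]
force: [-0.0, -1.0, -0.2]
opening: 0.675
grip_force: 0.0
```

```bash
python3 - <<'E'
from chk import *
t,s=chk(dict(c=(.5488,-.197,.06),b=(.6345,-.271,.06),d=(.6234,-.1867,.06)))
print(go(.4777,-.2494,.16,np.pi/2+.134),ctrl.get_state()['tool_pos'])
cv2.imwrite('pics/p3.png',cv2.resize(s['color'][170:350,330:510],None,fx=3.3,fy=3.3,interpolation=cv2.INTER_CUBIC)[:,:,::-1])
E
```

```text
c top [0.5427, -0.2055] side [0.5472, -0.1969]
b top [0.6324, -0.2688] side [0.6337, -0.2707]
d top [0.6139, -0.1801] side [0.6216, -0.1744]
[[7.28, -4.23, 0.16], ('spin', np.float64(-0.2), 'q6', np.float64(-2.1)), ('d after spin', [7.29, -4.21, 0.16])] [ 0.54436291 -0.19795773  0.16160194]
```

View pics/p3.png

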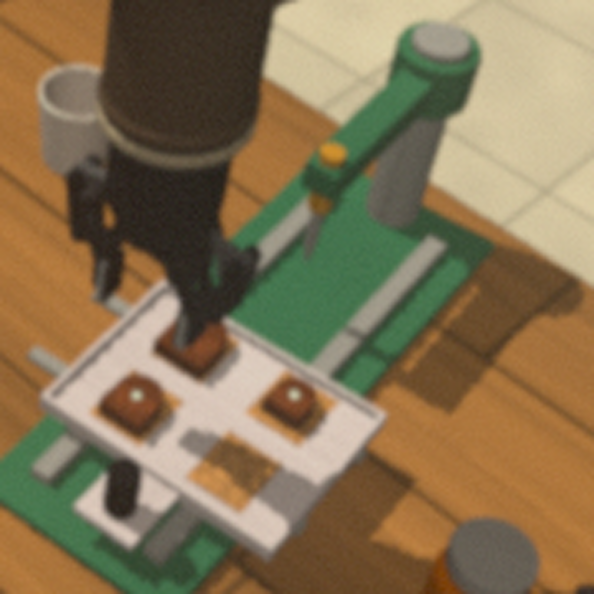

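The side crop shows all three lifts flat on pads 1, 2 and 3: d partly behind a finger, b at (293,393), c at (136,398). The pointer tip is at about (307,257) and the post at (122,487).

Request:
play_rows([
  {"dx":2,"dy":-1.2,"dz":0,"spin":-0.2,"fingers":-0.35},
  {"dx":3,"dy":-1.8,"dz":0,"spin":0,"fingers":-0.35},
  {"dx":2.3,"dy":-1.2,"dz":0,"spin":0,"fingers":-0.35},
  {"dx":0,"dy":0,"dz":0,"spin":0,"fingers":-0.35},
  {"dx":0,"dy":0,"dz":0,"spin":0,"fingers":-0.35},
], force=60)

```text
time_s: 20.12
tool_pos: [0.4765, -0.2497, 0.1606]
ee_rot: [[-0.991, -0.132, -0.002], [-0.132, 0.991, 0.001], [0.002, 0.001, -1.0]]
force: [0.5, -0.2, -1.1]
opening: 0.673
grip_force: 0.0
```

```bash
python3 - <<'E'
from chk import *
t,s=chk(dict(c=(.5488,-.197,.06),b=(.6345,-.271,.06),d=(.6234,-.1867,.06)))
print(go(.4777,-.2494,.069,np.pi/2+.134),ctrl.get_state()['tool_pos'])
P=np.array([.7355,-.1985,.09])
L=[]
for k in(t,s):
    u,v=proj(k,P).astype(int);print(u,v); L.append(cv2.resize(k['color'][v-20:v+20,u-20:u+20],(400,400),interpolation=cv2.INTER_CUBIC))
cv2.imwrite('pics/pt.png',np.hstack(L)[:,:,::-1])
E
```

```text
c top [0.5487, -0.1988] side [0.5472, -0.197]
b top [0.6357, -0.2728] side [0.6337, -0.2707]
d top [0.6249, -0.1889] side [0.6205, -0.1977]
[[0.03, -0.02, 9.2], ('spin', np.float64(-0.0), 'q6', np.float64(-2.24)), ('d after spin', [0.03, -0.02, 9.2])] [ 0.47798178 -0.24917353  0.16096239]
406 158
424 243
```

View pics/pt.png

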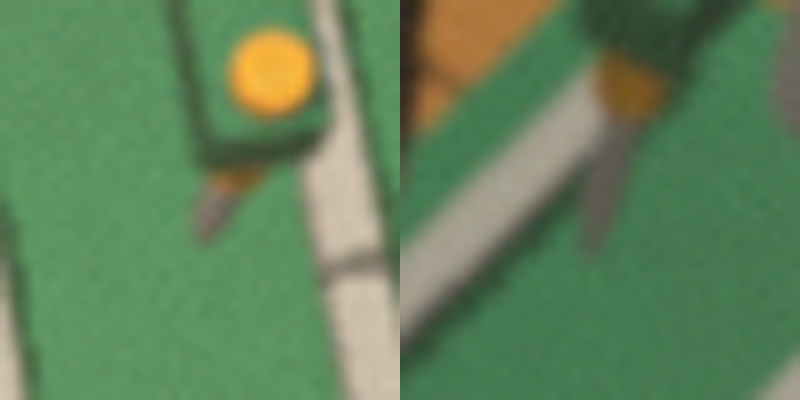

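The left crop shows the pointer tip in the top view at (205,238), and the right crop shows it in the side view at (192,250). That is pixel (406,161.3) in the top view and (422.7,247.5) in the side view.

Request:
play_rows([
  {"dx":0,"dy":0,"dz":1.5,"spin":0,"fingers":-0.35},
  {"dx":0,"dy":0,"dz":2,"spin":0,"fingers":-0.35},
  {"dx":0,"dy":0,"dz":2,"spin":0,"fingers":-0.35},
  {"dx":0,"dy":0,"dz":2,"spin":0,"fingers":-0.35},
  {"dx":0,"dy":0,"dz":1.7,"spin":0,"fingers":-0.35},
  {"dx":0,"dy":0,"dz":0,"spin":0,"fingers":-0.35},
  {"dx":0,"dy":0,"dz":0,"spin":0,"fingers":1},
  {"dx":0,"dy":0,"dz":0,"spin":0,"fingers":1},
  {"dx":0,"dy":0,"dz":0,"spin":0,"fingers":1},
  {"dx":0,"dy":0,"dz":0,"spin":0,"fingers":1},
  {"dx":0,"dy":0,"dz":0,"spin":0,"fingers":1},
  {"dx":0,"dy":0,"dz":0,"spin":0,"fingers":1},
])

```text
time_s: 21.22
tool_pos: [0.4786, -0.2497, 0.0706]
ee_rot: [[-0.991, -0.134, 0.002], [-0.134, 0.991, -0.001], [-0.002, -0.001, -1.0]]
force: [0.8, 2.0, 9.2]
opening: 0.262
grip_force: 58.7
```

```bash
python3 - <<'E'
from chk import *
t,s=chk(dict(c=(.5488,-.197,.06),b=(.6345,-.271,.06),d=(.6234,-.1867,.06)))
A,B=(406.0,161.3),(422.7,247.5)
print('tip',plane(t,*A,.072),plane(s,*B,.072),tri([t,s],[A,B]))
print(ctrl.get_state()['tool_pos'],ctrl.get_state()['opening']*85)
E
```

```text
c top [0.5436, -0.1874] side [0.5621, -0.193]
b top [0.6361, -0.272] side [0.6336, -0.2707]
d top [0.6193, -0.1779] side [0.6208, -0.199]
tip [ 0.73604967 -0.20034241  0.072     ] [ 0.73659463 -0.19497218  0.072     ] [ 0.73266643 -0.19849292  0.0781291 ]
[ 0.47864001 -0.24977285  0.07056613] 22.55880455008943
```

Request:
play_rows([
  {"dx":0,"dy":0,"dz":-0.2,"spin":0,"fingers":1},
  {"dx":-0.5,"dy":0.28,"dz":0,"spin":0,"fingers":1},
  {"dx":-1,"dy":0.56,"dz":0,"spin":0,"fingers":1},
  {"dx":-1.4,"dy":0.79,"dz":0,"spin":0,"fingers":1},
  {"dx":-1.5,"dy":0.84,"dz":0,"spin":0,"fingers":1},
  {"dx":-1.5,"dy":0.84,"dz":0,"spin":0,"fingers":1},
  {"dx":-1.5,"dy":0.84,"dz":0,"spin":0,"fingers":1},
  {"dx":-1.4,"dy":0.79,"dz":0,"spin":0,"fingers":1},
  {"dx":-1,"dy":0.56,"dz":0,"spin":0,"fingers":1},
  {"dx":-0.5,"dy":0.28,"dz":0,"spin":0,"fingers":1},
  {"dx":-0.2,"dy":0.11,"dz":0,"spin":0,"fingers":1},
  {"dx":0,"dy":0,"dz":0,"spin":0,"fingers":1},
])

```text
time_s: 22.32
tool_pos: [0.5739, -0.1766, 0.0711]
ee_rot: [[-0.991, -0.134, -0.001], [-0.134, 0.991, 0.0], [0.001, 0.0, -1.0]]
force: [1.9, 2.4, -22.2]
opening: 0.266
grip_force: 63.7
```

```bash
python3 - <<'E'
from chk import *
t,s=chk(dict(b=(.7322,-.1983,.06)))
print(ctrl.get_state()['tool_pos'],ctrl.get_state()['opening']*85)
P=np.array([.7322,-.1983,.07])
L=[]
for k in(t,s):
    u,v=proj(k,P).astype(int);print(u,v); L.append(cv2.resize(k['color'][v-20:v+20,u-20:u+20],(400,400),interpolation=cv2.INTER_CUBIC))
cv2.imwrite('pics/pt2.png',np.hstack(L)[:,:,::-1])
E
```

```text
b top [0.7257, -0.2058] side [0.7494, -0.196]
[ 0.57335098 -0.17697226  0.07113339] 22.131443632999762
405 163
422 249
```

View pics/pt2.png

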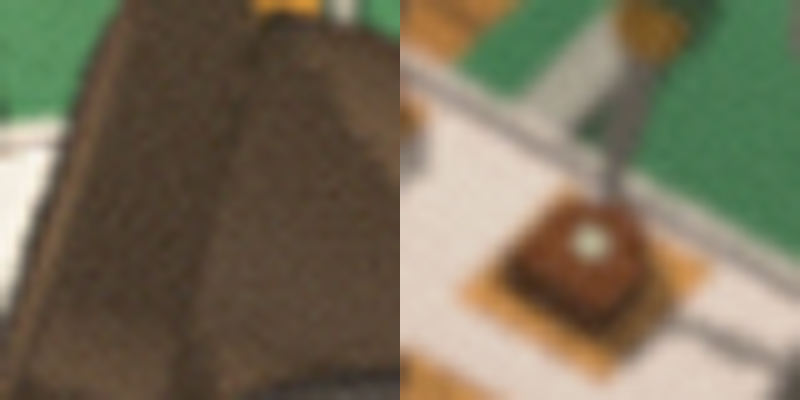

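```bash
python3 - <<'E'
from chk import *
s=cam('side')
for xy in((.7322,-.1983),(.7366,-.195),(.735,-.198)):
    print(xy,[proj(s,(*xy,z)).round(1).tolist() for z in(.12,.1,.085,.078,.072,.06)])
im=cv2.resize(s['color'][235:270,405:440],None,fx=10,fy=10,interpolation=cv2.INTER_CUBIC)
b=wdot(s,420.8,252.9,3);print('dot',b,plane(s,*b,.06))
# rod centre line: rows 233..249, low saturation grey & dark vs background
g=s['color'].astype(int)
for v in range(236,252,2): print(v,[tuple(x) for x in g[v,418:430]])
E
```

```text
(0.7322, -0.1983) [[425.9, 235.7], [424.5, 241.4], [423.5, 245.5], [423.0, 247.4], [422.6, 249.0], [421.8, 252.3]]
(0.7366, -0.195) [[426.0, 234.2], [424.6, 239.8], [423.6, 244.0], [423.1, 245.9], [422.7, 247.5], [421.9, 250.7]]
(0.735, -0.198) [[426.6, 235.1], [425.2, 240.8], [424.1, 244.9], [423.6, 246.8], [423.2, 248.5], [422.4, 251.7]]
dot (np.float64(420.65907568653716), np.float64(252.8332217012726)) [ 0.72845026 -0.19769149  0.06      ]
236 [(np.int64(165), np.int64(160), np.int64(141)), (np.int64(167), np.int64(159), np.int64(145)), (np.int64(167), np.int64(161), np.int64(145)), (np.int64(164), np.int64(157), np.int64(144)), (np.int64(158), np.int64(150), np.int64(136)), (np.int64(140), np.int64(133), np.int64(120)), (np.int64(115), np.int64(110), np.int64(99)), (np.int64(99), np.int64(94), np.int64(83)), (np.int64(94), np.int64(91), np.int64(78)), (np.int64(82), np.int64(85), np.int64(67)), (np.int64(73), np.int64(95), np.int64(68)), (np.int64(69), np.int64(110), np.int64(74))]
238 [(np.int64(167), np.int64(160), np.int64(146)), (np.int64(166), np.int64(158), np.int64(142)),
[... 3079 characters left out ...]
38)), (np.int64(161), np.int64(159), np.int64(140)), (np.int64(154), np.int64(158), np.int64(135)), (np.int64(132), np.int64(148), np.int64(120))]
250 [(np.int64(128), np.int64(80), np.int64(46)), (np.int64(119), np.int64(72), np.int64(43)), (np.int64(121), np.int64(79), np.int64(52)), (np.int64(119), np.int64(79), np.int64(52)), (np.int64(119), np.int64(77), np.int64(57)), (np.int64(122), np.int64(86), np.int64(65)), (np.int64(125), np.int64(92), np.int64(74)), (np.int64(130), np.int64(102), np.int64(86)), (np.int64(135), np.int64(116), np.int64(103)), (np.int64(153), np.int64(137), np.int64(124)), (np.int64(163), np.int64(151), np.int64(139)), (np.int64(164), np.int64(154), np.int64(142))]
```

Request:
play_rows([
  {"dx":0.5,"dy":0,"dz":0.1,"spin":0,"fingers":1},
  {"dx":1,"dy":0,"dz":0,"spin":0,"fingers":1},
  {"dx":1.5,"dy":0,"dz":0,"spin":0,"fingers":1},
  {"dx":1.5,"dy":0,"dz":0,"spin":0,"fingers":1},
  {"dx":1.5,"dy":0,"dz":0,"spin":0,"fingers":1},
  {"dx":1.5,"dy":0,"dz":0,"spin":0,"fingers":1},
  {"dx":1.5,"dy":0,"dz":0,"spin":0,"fingers":1},
  {"dx":1,"dy":0,"dz":0,"spin":0,"fingers":1},
  {"dx":0.6,"dy":0,"dz":0,"spin":0,"fingers":1},
  {"dx":0.3,"dy":0,"dz":0,"spin":0,"fingers":1},
  {"dx":0,"dy":0,"dz":0,"spin":0,"fingers":1},
  {"dx":0,"dy":0,"dz":0,"spin":0,"fingers":1},
])

```text
time_s: 23.47
tool_pos: [0.4664, -0.1918, 0.0708]
ee_rot: [[-0.991, -0.134, 0.001], [-0.134, 0.991, -0.0], [-0.001, -0.0, -1.0]]
force: [-0.8, 0.2, -6.7]
opening: 0.262
grip_force: 65.2
```

Request:
play_rows([
  {"dx":0.2,"dy":0,"dz":0,"spin":0,"fingers":1},
  {"dx":0.2,"dy":0,"dz":0,"spin":0,"fingers":1},
  {"dx":0,"dy":0,"dz":0,"spin":0,"fingers":1},
])

```text
time_s: 23.72
tool_pos: [0.4625, -0.1923, 0.0708]
ee_rot: [[-0.991, -0.134, 0.001], [-0.134, 0.991, -0.001], [-0.001, -0.001, -1.0]]
force: [-0.0, -0.5, -3.7]
opening: 0.266
grip_force: 65.5
```

Request:
play_rows([
  {"dx":0.15,"dy":0,"dz":0,"spin":0,"fingers":1},
  {"dx":0.15,"dy":0,"dz":0,"spin":0,"fingers":1},
  {"dx":0,"dy":0,"dz":0,"spin":0,"fingers":1},
])

```text
time_s: 23.97
tool_pos: [0.4597, -0.1928, 0.0708]
ee_rot: [[-0.991, -0.134, 0.002], [-0.134, 0.991, -0.001], [-0.001, -0.001, -1.0]]
force: [5.1, 0.1, -3.5]
opening: 0.258
grip_force: 65.5
```

Request:
play_rows([
  {"dx":0.15,"dy":0,"dz":0,"spin":0,"fingers":1},
  {"dx":0.1,"dy":0,"dz":0,"spin":0,"fingers":1},
  {"dx":0,"dy":0,"dz":0,"spin":0,"fingers":1},
])

```text
time_s: 24.22
tool_pos: [0.4597, -0.1938, 0.0709]
ee_rot: [[-0.991, -0.133, 0.006], [-0.133, 0.991, -0.002], [-0.005, -0.003, -1.0]]
force: [19.5, 2.9, -16.0]
opening: 0.268
grip_force: 64.0
```

```bash
python3 - <<'E'
from chk import *
chk(dict(b=(.6187,-.217,.06)))
s=ctrl.get_state();print(s['tool_pos'],s['force'])
E
```

```text
b top [0.6142, -0.2083] side [0.6151, -0.2144]
[ 0.45974096 -0.19377018  0.07090789] [ 20.25179872   3.74078257 -15.09227699]
```

Request:
play_rows([
  {"dx":-0.5,"dy":0.02,"dz":0.05,"spin":0,"fingers":1},
  {"dx":-1,"dy":0.02,"dz":0,"spin":0,"fingers":1},
  {"dx":-1.5,"dy":0.02,"dz":0,"spin":0,"fingers":1},
  {"dx":-1.5,"dy":0.02,"dz":0,"spin":0,"fingers":1},
  {"dx":-1.5,"dy":0.02,"dz":0,"spin":0,"fingers":1},
  {"dx":-1.5,"dy":0.02,"dz":0,"spin":0,"fingers":1},
  {"dx":-1.5,"dy":0.02,"dz":0,"spin":0,"fingers":1},
  {"dx":-1.2,"dy":0.02,"dz":0,"spin":0,"fingers":1},
  {"dx":-0.8,"dy":0.02,"dz":0,"spin":0,"fingers":1},
  {"dx":-0.4,"dy":0,"dz":0,"spin":0,"fingers":1},
  {"dx":-0.1,"dy":0,"dz":0,"spin":0,"fingers":1},
  {"dx":0,"dy":0,"dz":0,"spin":0,"fingers":1},
])

```text
time_s: 25.32
tool_pos: [0.5712, -0.1758, 0.0706]
ee_rot: [[-0.991, -0.134, 0.001], [-0.134, 0.991, -0.001], [-0.001, -0.001, -1.0]]
force: [1.1, -0.2, 6.7]
opening: 0.267
grip_force: 66.8
```

```bash
cat >> chk.py <<'E'
J=np.array([[.991,.1336],[-.1336,.991]])
TIP=np.array([.6987,-.2940])
def left(p):
    """jig-frame remaining move of the dot near p, from the side view (avg-frame bias added), plus TCP in jig axes"""
    s=cam('side');b=wdot(s,*proj(s,p),3);d=J@(plane(s,*b,.06)[:2]+[.001,-.001]);st=ctrl.get_state()
    print('dot px',np.round(b,2),'left mm',((TIP-d)*1000).round(1),'TCP jig',(J@st['tool_pos'][:2]).round(4),'z',round(st['tool_pos'][2],4),'F',np.round(st['force'],1))
E
python3 -c "
from chk import *
ctrl.camera('side')
left((.7307,-.1975,.06))"
```

```text
dot px [419.69 253.02] left mm [ 4.6 -1.2] TCP jig [ 0.5423 -0.2505] z 0.0706 F [1.8 0.2 6.1]
```

Request:
play_rows([
  {"dx":-0.24,"dy":-0.05,"dz":0,"spin":0,"fingers":1},
  {"dx":-0.24,"dy":-0.05,"dz":0,"spin":0,"fingers":1},
  {"dx":0,"dy":0,"dz":0,"spin":0,"fingers":1},
  {"dx":0,"dy":0,"dz":0,"spin":0,"fingers":1},
  {"dx":0,"dy":0,"dz":0,"spin":0,"fingers":1},
])

```text
time_s: 25.83
tool_pos: [0.5757, -0.1761, 0.0706]
ee_rot: [[-0.991, -0.134, 0.001], [-0.134, 0.991, -0.0], [-0.001, -0.0, -1.0]]
force: [0.1, 1.2, 6.1]
opening: 0.266
grip_force: 67.0
```

```bash
python3 -c "
from chk import *
left((.7307,-.1975,.06))"
```

```text
dot px [420.95 252.17] left mm [-0.1 -0.3] TCP jig [ 0.547  -0.2514] z 0.0706 F [2.2 2.  6.2]
```

Request:
play_rows([
  {"dx":0,"dy":0,"dz":0,"spin":0,"fingers":-0.2},
  {"dx":0,"dy":0,"dz":0,"spin":0,"fingers":-0.2},
  {"dx":0,"dy":0,"dz":0,"spin":0,"fingers":-0.2},
  {"dx":0,"dy":0,"dz":0,"spin":0,"fingers":-0.2},
  {"dx":0,"dy":0,"dz":-1.5,"spin":0,"fingers":-0.2},
  {"dx":0,"dy":0,"dz":-2.5,"spin":0,"fingers":-0.2},
  {"dx":0,"dy":0,"dz":-2.5,"spin":0,"fingers":-0.2},
  {"dx":0.6,"dy":-1.7,"dz":-0.5,"spin":0,"fingers":1},
  {"dx":1.2,"dy":-3.35,"dz":0,"spin":0,"fingers":1},
  {"dx":1.2,"dy":-3.35,"dz":0,"spin":0,"fingers":1},
  {"dx":1.2,"dy":-3.35,"dz":0,"spin":0,"fingers":1},
  {"dx":1.2,"dy":-3.35,"dz":0,"spin":0,"fingers":1},
])

```text
time_s: 26.88
tool_pos: [0.5413, -0.3343, 0.1401]
ee_rot: [[-0.991, -0.134, -0.0], [-0.134, 0.991, 0.0], [0.0, 0.0, -1.0]]
force: [0.8, -0.2, -0.2]
opening: 0.002
grip_force: 0.0
```

Request:
play_rows([
  {"dx":1.2,"dy":-3.35,"dz":0,"spin":0,"fingers":1},
  {"dx":1.2,"dy":-3.35,"dz":0,"spin":0,"fingers":1},
  {"dx":0.6,"dy":-1.5,"dz":0,"spin":0,"fingers":1},
  {"dx":0,"dy":0,"dz":0,"spin":0,"fingers":1},
  {"dx":0,"dy":0,"dz":0,"spin":0,"fingers":1},
  {"dx":0,"dy":0,"dz":0,"spin":0,"fingers":1},
])

```text
time_s: 27.38
tool_pos: [0.5231, -0.4172, 0.1398]
ee_rot: [[-0.991, -0.134, -0.001], [-0.134, 0.991, 0.001], [0.0, 0.001, -1.0]]
force: [-0.8, 0.1, -0.8]
opening: -0.001
grip_force: 0.0
```

```bash
python3 -c "
from chk import *
left((.7307,-.1975,.06))
s=cam('side');t=cam('top');P=cloud(t)
print(go(.522,-.4205,.06),ctrl.get_state()['tool_pos'],ctrl.get_state()['opening'])
print('jar',plane(t,513,203,.09),tri([t,s],[(513,203),(478,343)]))
c=s['color'][300:420,380:540];cv2.imwrite('pics/b.png',np.hstack([cv2.resize(c,(400,300)),cv2.resize(s['color'][225:285,380:460],(400,300),interpolation=cv2.INTER_CUBIC)])[:,:,::-1])
"
```

```text
dot px [420.98 252.21] left mm [-0.  -0.2] TCP jig [ 0.4629 -0.483 ] z 0.1398 F [ 0.3  0.1 -0.3]
[[0.2, -0.34, 8.0]] [ 0.52354265 -0.41684359  0.14002774] 0.00013783837415141527
jar [ 0.6160889  -0.45137623  0.09      ] [ 0.61679048 -0.45490006  0.06859459]
```

View pics/b.png

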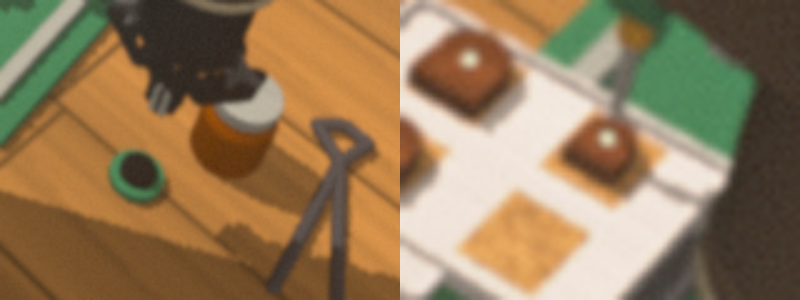

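The left crop shows the closed fingers above the button at (138,172), with the jar clear behind. The right crop shows b's dot directly below the pointer tip.

Request:
play_rows([
  {"dx":0.2,"dy":-0.35,"dz":2,"spin":0,"fingers":1},
  {"dx":0,"dy":0,"dz":2.5,"spin":0,"fingers":1},
  {"dx":0,"dy":0,"dz":2.5,"spin":0,"fingers":1},
  {"dx":0,"dy":0,"dz":1.5,"spin":0,"fingers":1},
  {"dx":0,"dy":0,"dz":0.7,"spin":0,"fingers":1},
  {"dx":0,"dy":0,"dz":0.3,"spin":0,"fingers":1},
  {"dx":0,"dy":0,"dz":0.3,"spin":0,"fingers":1},
  {"dx":0,"dy":0,"dz":0.2,"spin":0,"fingers":1},
  {"dx":0,"dy":0,"dz":0.2,"spin":0,"fingers":1},
  {"dx":0,"dy":0,"dz":0,"spin":0,"fingers":1},
])

```text
time_s: 28.37
tool_pos: [0.5222, -0.4221, 0.0387]
ee_rot: [[-0.991, -0.134, 0.001], [-0.134, 0.991, -0.001], [-0.001, -0.001, -1.0]]
force: [1.6, 1.3, 3.5]
opening: 0.002
grip_force: 1.4
```

Request:
play_rows([
  {"dx":0,"dy":0,"dz":0.2,"spin":0,"fingers":1},
  {"dx":0,"dy":0,"dz":0.2,"spin":0,"fingers":1},
  {"dx":0,"dy":0,"dz":0.1,"spin":0,"fingers":1},
  {"dx":0,"dy":0,"dz":0,"spin":0,"fingers":1},
  {"dx":0,"dy":0,"dz":0,"spin":0,"fingers":1},
])

```text
time_s: 28.78
tool_pos: [0.5222, -0.4223, 0.0345]
ee_rot: [[-0.991, -0.134, 0.001], [-0.134, 0.991, -0.001], [-0.001, -0.001, -1.0]]
force: [-0.8, 3.9, 22.3]
opening: 0.002
grip_force: 10.9
```

Request:
play_rows([
  {"dx":0,"dy":0,"dz":-1,"spin":0,"fingers":1},
  {"dx":0,"dy":0,"dz":-3,"spin":0,"fingers":1},
  {"dx":0,"dy":0,"dz":-3.5,"spin":0,"fingers":1},
  {"dx":0,"dy":0,"dz":-3.5,"spin":0,"fingers":1},
  {"dx":-1.2,"dy":3.3,"dz":-0.5,"spin":0,"fingers":-0.35},
  {"dx":-1.2,"dy":3.3,"dz":0,"spin":0,"fingers":-0.35},
  {"dx":-1.2,"dy":3.3,"dz":0,"spin":0,"fingers":-0.35},
  {"dx":-1.2,"dy":3.3,"dz":0,"spin":0,"fingers":-0.35},
  {"dx":-1.2,"dy":3.3,"dz":0,"spin":0,"fingers":-0.35},
  {"dx":-1.2,"dy":3.3,"dz":0,"spin":0,"fingers":-0.35},
  {"dx":-1.2,"dy":3.3,"dz":0,"spin":0,"fingers":-0.35},
  {"dx":0,"dy":0,"dz":0,"spin":0,"fingers":-0.35},
])

```text
time_s: 29.78
tool_pos: [0.5744, -0.1766, 0.148]
ee_rot: [[-0.991, -0.137, -0.0], [-0.137, 0.991, 0.001], [0.0, 0.001, -1.0]]
force: [0.3, 0.9, -0.5]
opening: 0.676
grip_force: 0.0
```

```bash
python3 -c "
from chk import *
left((.7307,-.1975,.06))
print(go(.5757,-.1761,.0706,np.pi/2+.134),ctrl.get_state()['opening'])
"
```

```text
dot px [420.96 252.17] left mm [-0.1 -0.3] TCP jig [ 0.5452 -0.254 ] z 0.1481 F [ 0.2 -0.6  0.1]
[[-0.18, 0.25, 7.75], ('spin', np.float64(0.2), 'q6', np.float64(-2.06)), ('d after spin', [-0.18, 0.25, 7.75])] 0.6729848381232981
```

Request:
play_rows([
  {"dx":-0.18,"dy":0.25,"dz":1.5,"spin":0.2,"fingers":-0.35},
  {"dx":0,"dy":0,"dz":2,"spin":0,"fingers":-0.35},
  {"dx":0,"dy":0,"dz":2,"spin":0,"fingers":-0.35},
  {"dx":0,"dy":0,"dz":1.5,"spin":0,"fingers":-0.35},
  {"dx":0,"dy":0,"dz":0.5,"spin":0,"fingers":-0.35},
  {"dx":0,"dy":0,"dz":0,"spin":0,"fingers":-0.35},
  {"dx":0,"dy":0,"dz":0,"spin":0,"fingers":1},
  {"dx":0,"dy":0,"dz":0,"spin":0,"fingers":1},
  {"dx":0,"dy":0,"dz":0,"spin":0,"fingers":1},
  {"dx":0,"dy":0,"dz":0,"spin":0,"fingers":1},
  {"dx":0,"dy":0,"dz":0,"spin":0,"fingers":1},
  {"dx":0,"dy":0,"dz":0,"spin":0,"fingers":1},
])

```text
time_s: 30.83
tool_pos: [0.5761, -0.1794, 0.0742]
ee_rot: [[-0.991, -0.13, 0.002], [-0.13, 0.991, -0.001], [-0.002, -0.001, -1.0]]
force: [-0.7, -1.1, 5.3]
opening: 0.266
grip_force: 58.4
```

Request:
play_rows([
  {"dx":-0.3,"dy":-0.4,"dz":0,"spin":0,"fingers":1},
  {"dx":-0.7,"dy":-0.8,"dz":0,"spin":0,"fingers":1},
  {"dx":-1.1,"dy":-1.2,"dz":0,"spin":0,"fingers":1},
  {"dx":-1.1,"dy":-1.2,"dz":0,"spin":0,"fingers":1},
  {"dx":-1.1,"dy":-1.2,"dz":0,"spin":0,"fingers":1},
  {"dx":-1.1,"dy":-1.2,"dz":0,"spin":0,"fingers":1},
  {"dx":-1.0,"dy":-1.1,"dz":0,"spin":0,"fingers":1},
  {"dx":-0.7,"dy":-0.8,"dz":0,"spin":0,"fingers":1},
  {"dx":-0.4,"dy":-0.5,"dz":0,"spin":0,"fingers":1},
  {"dx":0,"dy":0,"dz":0,"spin":0,"fingers":1},
  {"dx":0,"dy":0,"dz":0,"spin":0,"fingers":1},
  {"dx":0,"dy":0,"dz":0,"spin":0,"fingers":1},
])

```text
time_s: 31.83
tool_pos: [0.6616, -0.253, 0.0742]
ee_rot: [[-0.991, -0.13, 0.002], [-0.13, 0.991, -0.001], [-0.002, -0.001, -1.0]]
force: [2.1, -0.9, 5.1]
opening: 0.263
grip_force: 59.0
```

```bash
python3 -c "
from chk import *
left((.7307,-.1975,.06))
s=cam('side');print(ctrl.get_state()['opening'])
cv2.imwrite('pics/c1.png',cv2.resize(s['color'][190:310,340:500],(800,600),interpolation=cv2.INTER_CUBIC)[:,:,::-1])"
```

```text
dot px [422.84 251.97] left mm [-3.9  2.9] TCP jig [ 0.6218 -0.3391] z 0.0742 F [ 0.8 -0.6  5.3]
0.2625981074640388
```

View pics/c1.png

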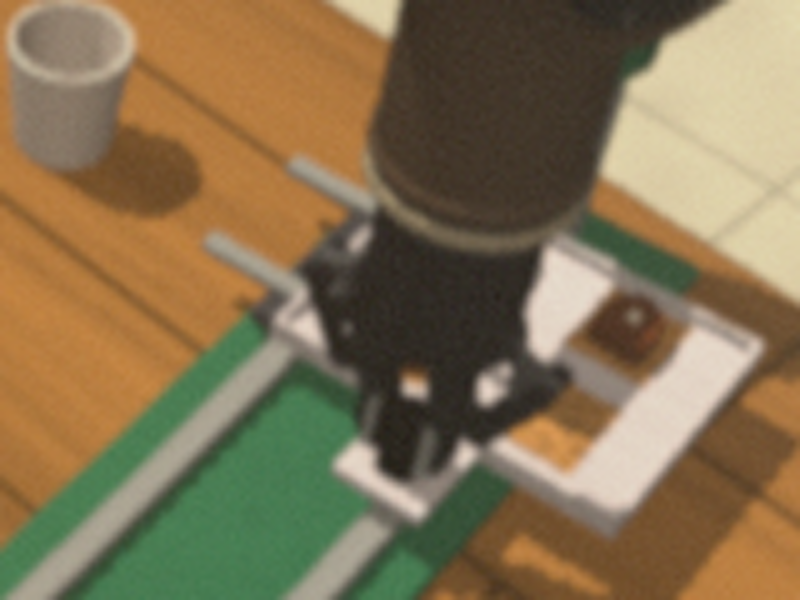

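The view shows the gripper hiding c from the side camera. b's dot is visible at crop (635,318), so b can serve as the reference at its known offset.

```bash
python3 -c "
from chk import *
s=cam('side');b=wdot(s,466.5,253.2,3);p=plane(s,*b,.06)[:2];d=J@(p+[.001,-.001]);print(b,d,'left mm',(TIP+[.0761,-.0848]-d)*1000)
print(J@ctrl.get_state()['tool_pos'][:2])"
```

```text
(np.float64(466.30718085106383), np.float64(252.89893617021278)) [ 0.77340878 -0.38166262] left mm [1.39122362 2.86262332]
[ 0.62178954 -0.3390245 ]
```

Request:
play_rows([
  {"dx":-0.14,"dy":0.15,"dz":0,"spin":0,"fingers":1},
  {"dx":0,"dy":0.14,"dz":0,"spin":0,"fingers":1},
  {"dx":0,"dy":0,"dz":0,"spin":0,"fingers":1},
  {"dx":0,"dy":0,"dz":0,"spin":0,"fingers":1},
  {"dx":0,"dy":0,"dz":0,"spin":0,"fingers":1},
])

```text
time_s: 32.4
tool_pos: [0.6623, -0.2496, 0.0742]
ee_rot: [[-0.991, -0.13, 0.002], [-0.13, 0.991, -0.001], [-0.002, -0.001, -1.0]]
force: [0.6, 0.2, 6.9]
opening: 0.264
grip_force: 59.2
```

```bash
python3 -c "
from chk import *
s=cam('side');b=wdot(s,466.5,253.2,3);p=plane(s,*b,.06)[:2];d=J@(p+[.001,-.001]);print(b,d,'left mm',(TIP+[.0761,-.0848]-d)*1000)
print(J@ctrl.get_state()['tool_pos'][:2])"
```

```text
(np.float64(465.34282018111253), np.float64(251.9508408796895)) [ 0.77474254 -0.37820916] left mm [ 0.05745524 -0.59083776]
[ 0.62301914 -0.33582039]
```

Request:
play_rows([
  {"dx":0,"dy":0,"dz":0,"spin":0,"fingers":-0.2},
  {"dx":0,"dy":0,"dz":0,"spin":0,"fingers":-0.2},
  {"dx":0,"dy":0,"dz":0,"spin":0,"fingers":-0.2},
  {"dx":0,"dy":0,"dz":0,"spin":0,"fingers":-0.2},
  {"dx":0,"dy":0,"dz":-1.5,"spin":0,"fingers":-0.2},
  {"dx":0,"dy":0,"dz":-2.5,"spin":0,"fingers":-0.2},
  {"dx":0,"dy":0,"dz":-2,"spin":0,"fingers":-0.2},
  {"dx":1.5,"dy":0,"dz":-0.5,"spin":0,"fingers":1},
  {"dx":2.5,"dy":-1,"dz":0,"spin":0,"fingers":1},
  {"dx":2.5,"dy":-2,"dz":0,"spin":0,"fingers":1},
  {"dx":2.5,"dy":-3,"dz":0,"spin":0,"fingers":1},
  {"dx":2.5,"dy":-3,"dz":0,"spin":0,"fingers":1},
])

```text
time_s: 33.45
tool_pos: [0.5587, -0.3541, 0.1394]
ee_rot: [[-0.991, -0.132, 0.001], [-0.132, 0.991, -0.0], [-0.001, -0.001, -1.0]]
force: [-0.1, -0.6, -0.9]
opening: -0.001
grip_force: 0.0
```

Request:
play_rows([
  {"dx":2.5,"dy":-3,"dz":0,"spin":0,"fingers":1},
  {"dx":2,"dy":-2,"dz":0,"spin":0,"fingers":1},
  {"dx":0.5,"dy":-1,"dz":0,"spin":0,"fingers":1},
  {"dx":0,"dy":0,"dz":0,"spin":0,"fingers":1},
  {"dx":0,"dy":0,"dz":0,"spin":0,"fingers":1},
])

```text
time_s: 33.87
tool_pos: [0.5178, -0.42, 0.1387]
ee_rot: [[-0.992, -0.129, 0.001], [-0.129, 0.992, -0.0], [-0.001, -0.0, -1.0]]
force: [-0.8, 1.4, -0.7]
opening: 0.001
grip_force: 0.0
```

```bash
python3 -c "
from chk import *
left((.7307,-.1975,.06))
print(go(.522,-.4205,.06,np.pi/2+.134))
"
```

```text
dot px [420.9  252.11] left mm [-0.2 -0.5] TCP jig [ 0.4575 -0.4846] z 0.1385 F [-0.3 -0.2  0.3]
[[-0.36, -0.18, 7.85], ('spin', np.float64(-0.2), 'q6', np.float64(-2.43)), ('d after spin', [-0.36, -0.18, 7.85])]
```

Request:
play_rows([
  {"dx":-0.35,"dy":-0.15,"dz":2,"spin":0,"fingers":1},
  {"dx":0,"dy":0,"dz":2.5,"spin":0,"fingers":1},
  {"dx":0,"dy":0,"dz":2.5,"spin":0,"fingers":1},
  {"dx":0,"dy":0,"dz":1.5,"spin":0,"fingers":1},
  {"dx":0,"dy":0,"dz":0.6,"spin":0,"fingers":1},
  {"dx":0,"dy":0,"dz":0.3,"spin":0,"fingers":1},
  {"dx":0,"dy":0,"dz":0.3,"spin":0,"fingers":1},
  {"dx":0,"dy":0,"dz":0.2,"spin":0,"fingers":1},
  {"dx":0,"dy":0,"dz":0.2,"spin":0,"fingers":1},
  {"dx":0,"dy":0,"dz":0.2,"spin":0,"fingers":1},
  {"dx":0,"dy":0,"dz":0,"spin":0,"fingers":1},
])

```text
time_s: 34.83
tool_pos: [0.522, -0.421, 0.0356]
ee_rot: [[-0.991, -0.13, 0.001], [-0.13, 0.991, -0.001], [-0.001, -0.001, -1.0]]
force: [2.7, 2.6, 4.0]
opening: 0.004
grip_force: 2.4
```

Request:
play_rows([
  {"dx":0,"dy":0,"dz":0.15,"spin":0,"fingers":1},
  {"dx":0,"dy":0,"dz":0.1,"spin":0,"fingers":1},
  {"dx":0,"dy":0,"dz":0,"spin":0,"fingers":1},
  {"dx":0,"dy":0,"dz":0,"spin":0,"fingers":1},
])

```text
time_s: 35.17
tool_pos: [0.522, -0.4211, 0.0345]
ee_rot: [[-0.991, -0.13, 0.002], [-0.13, 0.991, -0.001], [-0.001, -0.001, -1.0]]
force: [-1.9, 6.8, 25.1]
opening: -0.002
grip_force: 12.4
```

Request:
play_rows([
  {"dx":0,"dy":0,"dz":-1,"spin":0,"fingers":1},
  {"dx":0,"dy":0,"dz":-3,"spin":0,"fingers":1},
  {"dx":0,"dy":0,"dz":-3.2,"spin":0,"fingers":1},
  {"dx":-0.5,"dy":2,"dz":-2.5,"spin":0,"fingers":-0.35},
  {"dx":-2,"dy":2.5,"dz":0,"spin":0,"fingers":-0.35},
  {"dx":-2.5,"dy":2.5,"dz":0,"spin":0,"fingers":-0.35},
  {"dx":-2.5,"dy":2.5,"dz":0,"spin":0,"fingers":-0.35},
  {"dx":-2.5,"dy":2.5,"dz":0,"spin":0,"fingers":-0.35},
  {"dx":-2.5,"dy":2,"dz":0,"spin":0,"fingers":-0.35},
  {"dx":-2.5,"dy":1,"dz":0,"spin":0,"fingers":-0.35},
  {"dx":-1,"dy":0,"dz":0,"spin":0,"fingers":-0.35},
  {"dx":0,"dy":0,"dz":0,"spin":0,"fingers":-0.35},
])

```text
time_s: 36.17
tool_pos: [0.6625, -0.2503, 0.1297]
ee_rot: [[-0.991, -0.132, 0.001], [-0.132, 0.991, -0.001], [-0.001, -0.001, -1.0]]
force: [-0.9, 0.2, 0.2]
opening: 0.675
grip_force: 0.0
```

```bash
python3 -c "
from chk import *
ctrl.camera('side')
print(go(.6623,-.2496,.072,np.pi/2+.134),ctrl.get_state()['tool_pos'],ctrl.get_state()['opening'])
"
```

```text
[[-0.16, 0.13, 5.75], ('spin', np.float64(-0.1), 'q6', np.float64(-2.11)), ('d after spin', [-0.16, 0.13, 5.75])] [ 0.66091535 -0.25106912  0.12946942] 0.6752152910739758
```

Request:
play_rows([
  {"dx":-0.15,"dy":0.12,"dz":1.2,"spin":0,"fingers":-0.35},
  {"dx":0,"dy":0,"dz":1.5,"spin":0,"fingers":-0.35},
  {"dx":0,"dy":0,"dz":1.5,"spin":0,"fingers":-0.35},
  {"dx":0,"dy":0,"dz":1.3,"spin":0,"fingers":-0.35},
  {"dx":0,"dy":0,"dz":0.2,"spin":0,"fingers":-0.35},
  {"dx":0,"dy":0,"dz":0,"spin":0,"fingers":-0.35},
  {"dx":0,"dy":0,"dz":0,"spin":0,"fingers":1},
  {"dx":0,"dy":0,"dz":0,"spin":0,"fingers":1},
  {"dx":0,"dy":0,"dz":0,"spin":0,"fingers":1},
  {"dx":0,"dy":0,"dz":0,"spin":0,"fingers":1},
  {"dx":0,"dy":0,"dz":0,"spin":0,"fingers":1},
  {"dx":0,"dy":0,"dz":0,"spin":0,"fingers":1},
])

```text
time_s: 37.22
tool_pos: [0.6623, -0.25, 0.0736]
ee_rot: [[-0.991, -0.13, 0.001], [-0.13, 0.991, -0.001], [-0.001, -0.001, -1.0]]
force: [-1.3, -0.4, 8.3]
opening: 0.263
grip_force: 58.5
```

Request:
play_rows([
  {"dx":0.4,"dy":0,"dz":0,"spin":0,"fingers":1},
  {"dx":0.8,"dy":0,"dz":0,"spin":0,"fingers":1},
  {"dx":1.2,"dy":0,"dz":0,"spin":0,"fingers":1},
  {"dx":1.2,"dy":0,"dz":0,"spin":0,"fingers":1},
  {"dx":1.2,"dy":0,"dz":0,"spin":0,"fingers":1},
  {"dx":1.2,"dy":0,"dz":0,"spin":0,"fingers":1},
  {"dx":0.9,"dy":0,"dz":0,"spin":0,"fingers":1},
  {"dx":0.5,"dy":0,"dz":0,"spin":0,"fingers":1},
  {"dx":0.2,"dy":0,"dz":0,"spin":0,"fingers":1},
  {"dx":0,"dy":0,"dz":0,"spin":0,"fingers":1},
  {"dx":0,"dy":0,"dz":0,"spin":0,"fingers":1},
  {"dx":0,"dy":0,"dz":0,"spin":0,"fingers":1},
])

```text
time_s: 38.22
tool_pos: [0.5867, -0.2601, 0.0735]
ee_rot: [[-0.991, -0.13, 0.001], [-0.13, 0.991, -0.001], [-0.001, -0.001, -1.0]]
force: [-1.6, -0.8, 9.3]
opening: 0.264
grip_force: 59.2
```

```bash
python3 -c "
from chk import *
left((.7307,-.1975,.06))
s=cam('side')
b=np.linalg.inv(J)@(TIP+[-.0007,-.0851])-[.001,-.001]
u=wdot(s,*proj(s,(*b,.06)),4);print('b px',u,'pred',proj(s,(*b,.06)),'b left',(TIP+[-.0007,-.0851]-J@(plane(s,*u,.06)[:2]+[.001,-.001]))*1000)
cv2.imwrite('pics/d1.png',cv2.resize(s['color'][210:300,370:490],(800,600),interpolation=cv2.INTER_CUBIC)[:,:,::-1])"
```

```text
dot px [423.35 254.76] left mm [3.5 9.1] TCP jig [ 0.5467 -0.3361] z 0.0735 F [-0.9 -1.9 10.3]
b px (np.float64(450.4580152671756), np.float64(269.3044953350297)) pred [450.45405081 269.23022352] b left [0.20733273 0.12936758]
```

View pics/d1.png

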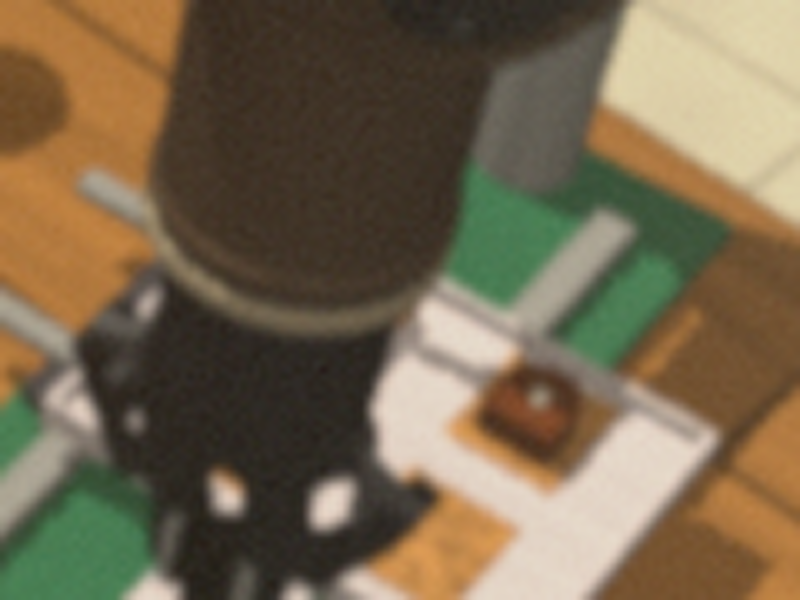

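The gripper hides d in this view. b's dot at crop (540,395) matches its predicted place to 0.2 mm.

Request:
play_rows([
  {"dx":0,"dy":0,"dz":0,"spin":0,"fingers":-0.2},
  {"dx":0,"dy":0,"dz":0,"spin":0,"fingers":-0.2},
  {"dx":0,"dy":0,"dz":0,"spin":0,"fingers":-0.2},
  {"dx":0,"dy":0,"dz":0,"spin":0,"fingers":-0.2},
  {"dx":0,"dy":0,"dz":-1.5,"spin":0,"fingers":-0.2},
  {"dx":0,"dy":0,"dz":-2.5,"spin":0,"fingers":-0.2},
  {"dx":0,"dy":0,"dz":-2.5,"spin":0,"fingers":-0.2},
  {"dx":1,"dy":-1.5,"dz":-0.5,"spin":0,"fingers":1},
  {"dx":2,"dy":-3,"dz":0,"spin":0,"fingers":1},
  {"dx":2,"dy":-3,"dz":0,"spin":0,"fingers":1},
  {"dx":2,"dy":-3,"dz":0,"spin":0,"fingers":1},
  {"dx":1,"dy":-3,"dz":0,"spin":0,"fingers":1},
])

```text
time_s: 39.32
tool_pos: [0.5226, -0.4051, 0.1425]
ee_rot: [[-0.991, -0.13, -0.001], [-0.13, 0.991, 0.001], [0.001, 0.001, -1.0]]
force: [1.1, 0.3, -0.0]
opening: 0.0
grip_force: 0.0
```

Request:
play_rows([
  {"dx":0.5,"dy":-1.5,"dz":0,"spin":0,"fingers":1},
  {"dx":0,"dy":0,"dz":0,"spin":0,"fingers":1},
  {"dx":0,"dy":0,"dz":0,"spin":0,"fingers":1},
  {"dx":0,"dy":0,"dz":0,"spin":0,"fingers":1},
])

```text
time_s: 39.65
tool_pos: [0.5217, -0.4186, 0.1422]
ee_rot: [[-0.991, -0.13, -0.0], [-0.13, 0.991, 0.001], [0.0, 0.001, -1.0]]
force: [0.4, 0.2, 0.7]
opening: -0.001
grip_force: 0.0
```

```bash
python3 -c "
from chk import *
left((.7307,-.1975,.06))
print(go(.522,-.4205,.06,np.pi/2+.134),ctrl.get_state()['tool_pos'])
"
```

```text
dot px [420.84 252.04] left mm [-0.3 -0.8] TCP jig [ 0.4614 -0.4842] z 0.1423 F [-0.  -0.3 -0.5]
[[0.02, -0.23, 8.23], ('spin', np.float64(-0.1), 'q6', np.float64(-2.42)), ('d after spin', [0.02, -0.23, 8.23])] [ 0.52193506 -0.41824689  0.14227837]
```

d is under the pointer, so I press: 10.6 cm down to reach about 0.0355, then a little more.

Request:
play_rows([
  {"dx":0,"dy":-0.2,"dz":2.3,"spin":0,"fingers":1},
  {"dx":0,"dy":0,"dz":2.5,"spin":0,"fingers":1},
  {"dx":0,"dy":0,"dz":2.5,"spin":0,"fingers":1},
  {"dx":0,"dy":0,"dz":1.5,"spin":0,"fingers":1},
  {"dx":0,"dy":0,"dz":0.6,"spin":0,"fingers":1},
  {"dx":0,"dy":0,"dz":0.3,"spin":0,"fingers":1},
  {"dx":0,"dy":0,"dz":0.3,"spin":0,"fingers":1},
  {"dx":0,"dy":0,"dz":0.2,"spin":0,"fingers":1},
  {"dx":0,"dy":0,"dz":0.2,"spin":0,"fingers":1},
  {"dx":0,"dy":0,"dz":0.2,"spin":0,"fingers":1},
  {"dx":0,"dy":0,"dz":0,"spin":0,"fingers":1},
])

```text
time_s: 40.62
tool_pos: [0.5225, -0.4217, 0.037]
ee_rot: [[-0.991, -0.13, 0.001], [-0.13, 0.991, -0.001], [-0.001, -0.001, -1.0]]
force: [2.0, 0.9, 5.1]
opening: -0.001
grip_force: 1.9
```

Request:
play_rows([
  {"dx":0,"dy":0,"dz":0.15,"spin":0,"fingers":1},
  {"dx":0,"dy":0,"dz":0.1,"spin":0,"fingers":1},
  {"dx":0,"dy":0,"dz":0,"spin":0,"fingers":1},
  {"dx":0,"dy":0,"dz":0,"spin":0,"fingers":1},
])

```text
time_s: 40.95
tool_pos: [0.5225, -0.4218, 0.0347]
ee_rot: [[-0.991, -0.13, 0.001], [-0.13, 0.991, -0.001], [-0.001, -0.001, -1.0]]
force: [2.2, 3.3, 10.0]
opening: -0.003
grip_force: 4.9
```

Request:
play_rows([
  {"dx":0,"dy":0,"dz":0.08,"spin":0,"fingers":1},
  {"dx":0,"dy":0,"dz":0,"spin":0,"fingers":1},
  {"dx":0,"dy":0,"dz":0,"spin":0,"fingers":1},
])

```text
time_s: 41.2
tool_pos: [0.5226, -0.4218, 0.0346]
ee_rot: [[-0.991, -0.13, 0.001], [-0.13, 0.991, -0.001], [-0.001, -0.001, -1.0]]
force: [0.9, 5.3, 19.3]
opening: -0.001
grip_force: 9.9
```

Request:
play_rows([
  {"dx":0,"dy":0,"dz":-1,"spin":0,"fingers":1},
  {"dx":0,"dy":0,"dz":-3,"spin":0,"fingers":1},
  {"dx":0,"dy":0,"dz":-3.2,"spin":0,"fingers":1},
  {"dx":0,"dy":0.5,"dz":-2.8,"spin":0,"fingers":-0.35},
  {"dx":-1.5,"dy":2.5,"dz":0,"spin":0,"fingers":-0.35},
  {"dx":-1.5,"dy":2.5,"dz":0,"spin":0,"fingers":-0.35},
  {"dx":-1.5,"dy":2.5,"dz":0,"spin":0,"fingers":-0.35},
  {"dx":-1.5,"dy":2.5,"dz":0,"spin":0,"fingers":-0.35},
  {"dx":-1.5,"dy":2.5,"dz":0,"spin":0,"fingers":-0.35},
  {"dx":-1.0,"dy":2,"dz":0,"spin":0,"fingers":-0.35},
  {"dx":0,"dy":0,"dz":0,"spin":0,"fingers":-0.35},
  {"dx":0,"dy":0,"dz":0,"spin":0,"fingers":-0.35},
])

```text
time_s: 42.2
tool_pos: [0.5868, -0.2607, 0.1332]
ee_rot: [[-0.991, -0.132, -0.0], [-0.132, 0.991, -0.0], [0.0, 0.0, -1.0]]
force: [-0.2, -0.9, -0.1]
opening: 0.675
grip_force: 0.0
```

```bash
python3 -c "
from chk import *
print(go(.5867,-.2601,.072,np.pi/2+.134),ctrl.get_state()['tool_pos'],ctrl.get_state()['opening'])
"
```

```text
[[-0.0, 0.06, 6.12], ('spin', np.float64(-0.1), 'q6', np.float64(-2.17)), ('d after spin', [-0.0, 0.06, 6.12])] [ 0.5867936  -0.26067339  0.1332053 ] 0.675246497826955
```

Request:
play_rows([
  {"dx":0,"dy":0.05,"dz":1.2,"spin":0,"fingers":-0.35},
  {"dx":0,"dy":0,"dz":1.7,"spin":0,"fingers":-0.35},
  {"dx":0,"dy":0,"dz":1.7,"spin":0,"fingers":-0.35},
  {"dx":0,"dy":0,"dz":1.3,"spin":0,"fingers":-0.35},
  {"dx":0,"dy":0,"dz":0.1,"spin":0,"fingers":-0.35},
  {"dx":0,"dy":0,"dz":0,"spin":0,"fingers":-0.35},
  {"dx":0,"dy":0,"dz":0,"spin":0,"fingers":1},
  {"dx":0,"dy":0,"dz":0,"spin":0,"fingers":1},
  {"dx":0,"dy":0,"dz":0,"spin":0,"fingers":1},
  {"dx":0,"dy":0,"dz":0,"spin":0,"fingers":1},
  {"dx":0,"dy":0,"dz":0,"spin":0,"fingers":1},
  {"dx":0,"dy":0,"dz":0,"spin":0,"fingers":1},
])

```text
time_s: 43.2
tool_pos: [0.5871, -0.2614, 0.0742]
ee_rot: [[-0.991, -0.13, 0.001], [-0.13, 0.991, -0.001], [-0.001, -0.001, -1.0]]
force: [-0.6, -1.0, 6.8]
opening: 0.261
grip_force: 58.5
```

Request:
play_rows([
  {"dx":0.4,"dy":0,"dz":0,"spin":0,"fingers":1},
  {"dx":0.8,"dy":0,"dz":0,"spin":0,"fingers":1},
  {"dx":1.2,"dy":0,"dz":0,"spin":0,"fingers":1},
  {"dx":1.4,"dy":0,"dz":0,"spin":0,"fingers":1},
  {"dx":1.5,"dy":0,"dz":0,"spin":0,"fingers":1},
  {"dx":1.5,"dy":0,"dz":0,"spin":0,"fingers":1},
  {"dx":1.4,"dy":0,"dz":0,"spin":0,"fingers":1},
  {"dx":1.2,"dy":0,"dz":0,"spin":0,"fingers":1},
  {"dx":0.9,"dy":0,"dz":0,"spin":0,"fingers":1},
  {"dx":0.5,"dy":0,"dz":0,"spin":0,"fingers":1},
  {"dx":0.3,"dy":0,"dz":0,"spin":0,"fingers":1},
  {"dx":0,"dy":0,"dz":0,"spin":0,"fingers":1},
])

```text
time_s: 44.2
tool_pos: [0.4763, -0.2761, 0.0741]
ee_rot: [[-0.992, -0.13, 0.001], [-0.13, 0.992, -0.001], [-0.001, -0.001, -1.0]]
force: [-2.0, -0.9, 10.8]
opening: 0.266
grip_force: 59.2
```

Request:
play_rows([
  {"dx":0.2,"dy":0,"dz":0,"spin":0,"fingers":1},
  {"dx":0.15,"dy":0,"dz":0,"spin":0,"fingers":1},
  {"dx":0.15,"dy":0,"dz":0,"spin":0,"fingers":1},
  {"dx":0,"dy":0,"dz":0,"spin":0,"fingers":1},
])

```text
time_s: 44.53
tool_pos: [0.4719, -0.2767, 0.0741]
ee_rot: [[-0.991, -0.13, 0.002], [-0.13, 0.991, -0.001], [-0.001, -0.001, -1.0]]
force: [0.0, -0.7, 10.2]
opening: 0.258
grip_force: 59.2
```

```bash
python3 -c "
from chk import *
s=ctrl.get_state();print(J@s['tool_pos'][:2],s['force'],s['opening'])
"
```

```text
[ 0.43069457 -0.3372891 ] [ 9.60963265e-03 -6.87281784e-01  1.02010141e+01] 0.2580709669732179
```

Request:
play_rows([
  {"dx":0.15,"dy":0,"dz":0,"spin":0,"fingers":1},
  {"dx":0.15,"dy":0,"dz":0,"spin":0,"fingers":1},
  {"dx":0,"dy":0,"dz":0,"spin":0,"fingers":1},
])

```text
time_s: 44.78
tool_pos: [0.4708, -0.2776, 0.0743]
ee_rot: [[-0.992, -0.13, 0.005], [-0.13, 0.992, -0.002], [-0.004, -0.003, -1.0]]
force: [11.2, 0.9, 1.3]
opening: 0.268
grip_force: 59.3
```

Request:
play_rows([
  {"dx":0.1,"dy":0,"dz":0,"spin":0,"fingers":1},
  {"dx":0,"dy":0,"dz":0,"spin":0,"fingers":1},
  {"dx":0,"dy":0,"dz":0,"spin":0,"fingers":1},
])

```text
time_s: 45.03
tool_pos: [0.4708, -0.278, 0.0743]
ee_rot: [[-0.991, -0.13, 0.006], [-0.13, 0.992, -0.003], [-0.006, -0.004, -1.0]]
force: [18.2, 3.3, -1.5]
opening: 0.263
grip_force: 59.3
```

Request:
play_rows([
  {"dx":0,"dy":0,"dz":0,"spin":0,"fingers":-0.2},
  {"dx":0,"dy":0,"dz":0,"spin":0,"fingers":-0.2},
  {"dx":0,"dy":0,"dz":0,"spin":0,"fingers":-0.2},
  {"dx":0,"dy":0,"dz":0,"spin":0,"fingers":-0.2},
  {"dx":0,"dy":0,"dz":-1.5,"spin":0,"fingers":-0.2},
  {"dx":0,"dy":0,"dz":-2.5,"spin":0,"fingers":-0.2},
  {"dx":0,"dy":0,"dz":-3,"spin":0,"fingers":-0.2},
  {"dx":0,"dy":0,"dz":-3,"spin":0,"fingers":-0.2},
  {"dx":0,"dy":2,"dz":-3,"spin":0,"fingers":-0.2},
  {"dx":0,"dy":3,"dz":0,"spin":0,"fingers":-0.2},
  {"dx":0,"dy":3,"dz":0,"spin":0,"fingers":-0.2},
  {"dx":0,"dy":3,"dz":0,"spin":0,"fingers":-0.2},
])

```text
time_s: 46.03
tool_pos: [0.4528, -0.1669, 0.2038]
ee_rot: [[-0.992, -0.129, 0.001], [-0.129, 0.992, -0.0], [-0.001, -0.001, -1.0]]
force: [0.4, -0.3, -0.3]
opening: 0.601
grip_force: 0.0
```

Request:
play_rows([
  {"dx":0,"dy":3,"dz":0,"spin":0,"fingers":-0.2},
  {"dx":0,"dy":3,"dz":0,"spin":0,"fingers":-0.2},
  {"dx":0,"dy":3,"dz":0,"spin":0,"fingers":-0.2},
  {"dx":0,"dy":2,"dz":0,"spin":0,"fingers":-0.2},
  {"dx":0,"dy":0,"dz":0,"spin":0,"fingers":-0.2},
  {"dx":0,"dy":0,"dz":0,"spin":0,"fingers":-0.2},
])

```text
time_s: 46.53
tool_pos: [0.4386, -0.0579, 0.2033]
ee_rot: [[-0.991, -0.132, -0.0], [-0.132, 0.991, -0.0], [0.0, -0.0, -1.0]]
force: [-0.2, -0.1, -0.0]
opening: 0.601
grip_force: 0.0
```

```bash
python3 - <<'E'
from chk import *
t,s=cam('top'),cam('side')
b=J@np.array([.6347,-.2718]);c=J@np.array([.548,-.1979])
post0=np.array([.4409,-.3115]);now=J@np.array([.4708,-.278])
print(ctrl.get_state()['tool_pos'])
a=t['color'][170:290,360:520];cv2.imwrite('pics/f.png',np.hstack([cv2.resize(a,(400,300)),cv2.resize(s['color'][240:360,330:490],(400,300),interpolation=cv2.INTER_CUBIC)])[:,:,::-1])
inv=np.linalg.inv(J)
for n,p in dict(b=(.6347,-.2718),c=(.548,-.1979),d=(.6239,-.1879)).items():
    q=np.array(p)+inv@(np.array([.4298,-.3381])-post0); P=(*q,.06)
    print(n,q,[(plane(k,*wdot(k,*proj(k,P)),.06)[:2]).round(4).tolist() for k in(t,s)])
E
```

```text
[ 0.43912729 -0.05908358  0.20326613]
b [ 0.62725314 -0.29964551] [[0.6278, -0.3014], [0.6263, -0.2995]]
c [ 0.54055314 -0.22574551] [[0.547, -0.2349], [0.5397, -0.2255]]
d [ 0.61645314 -0.21574551] [[0.6088, -0.217], [0.6152, -0.2145]]
```

View pics/f.png

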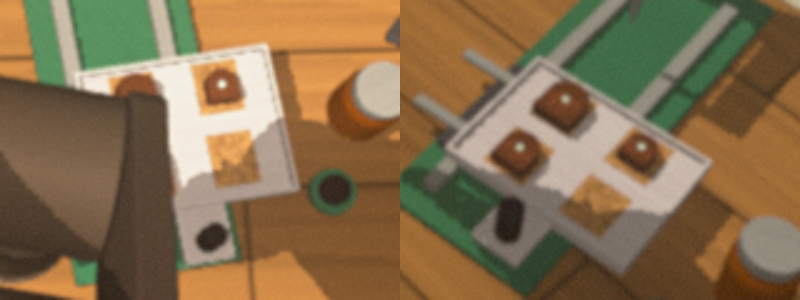

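The final view shows the three lifts flat and centred on their pads, and the jar in place. The dots match the home-stop position to about 1 mm.

```bash
python3 -c "
from bench import ctrl
print(ctrl.finish_job())"
```

```text
the job is handed in; nothing more can be done
None
```

The job is handed in: the three lifts present (b, c and d; no lift_a) lie flat and centred on their pads. Each was marked in the order b, c, d, with its dot measured within about 1 mm of the pointer, and the carrier was left pulled back against its robot-side stop.

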